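# Load the jar shaker and lock its cover

### The arm

A 6-joint arm with a two-finger parallel gripper is mounted at the origin on the work surface. World frame = base frame: x ahead of the robot, y to its left, z up, the work surface at z = 0. Lengths are in m, angles in rad, forces in N, time in s.
With the tool pointing down it reaches from about 0.35 to 0.8 m from the base axis. Payload 7.3 kg.
Tool frame: the origin (TCP) lies between the finger pads; the fingertips stand 8 mm ahead of it and the grasp point (between the pads) lies 11 mm behind it; z points along the fingers, y is the direction in which the jaws open and shut (so a half turn about z gives the same grasp; the last joint's range is limited). The gripper opens to 85 mm and grips with 20 to 120 N. Pads are 22 mm wide; open, the fingers measure 114 mm over their backs; the gripper's body (76 mm by 85 mm) begins 54 mm behind the grasp point. The pads swing forward as they close: fully open they stand 13 mm farther back than shut.
Start: joints at [1.188, 0.342, 1.524, -0, 1.275, -0.146], TCP at [0.123, 0.51, 0.239] pointing down, gripper open.
Joint ranges: [-2.53, 2.53], [-0.77, 2.02], [0.04, 2.7], [-1, 4.14], [0.28, 2.66], [-3.11, 3.11]. Speed limits (rad/s): [2.57, 2.57, 3.14, 3.14, 3.14, 3.14].

### API

Orientations are given as [roll, pitch, yaw] about the fixed x, y, z axes, in that order (R = Rz(yaw) Ry(pitch) Rx(roll)).
In Python, from bench import observe, read_camera, job_done gives the robot as it stands.
- The arm moves only by the shell command python3 -m creep 'ROWS'. ROWS is JSON, a list of rows, each an object of numbers: "wx", "wy", "wz": the turn, a rotation vector about the tool's x, y, z in rad; "dx", "dy", "dz": the shift along the tool's x, y, z in mm; "grip": the closure, from 0 (fully open) to 1 (shut). In form: [{"wx": .., "wy": .., "wz": .., "dx": .., "dy": .., "dz": .., "grip": ..}, ...]. A call has 1 to 5 rows; each row shifts and turns the commanded pose from where the row before left it, along the tool's axes as they then stand; what a row does not reach is not made up. A row lasts 1/12 s, in which the tool goes at most 41.7 mm and 7.16 degrees, less where a joint would pass 70% of its speed; a pose out of reach is approached as far as the arm can. A call with a gripper value outside its range is refused whole. The fingers move at their own pace and stop on an object; the grip force is fixed at half the most. Time passes only in rows, so rows that do not move let the fingers close. It gives the time, the measured TCP pose, the force and the opening at its end, in the units of the state.
- observe(): the state, without advancing time (a new reading comes with each control period).
- read_camera(name): name is "side" or "top" or "wrist"; returns a dict with "color" (480x640x3 uint8, red, green, blue), "fovy" (degrees; the focal length in pixels is half the picture's height over the tangent of half this angle, whatever the lens; pixels are square), "cx", "cy" (the principal point, pixels), "dist_coeffs" ([k1, k2, p1, p2, k3] as OpenCV has them; the pictures are not rectified), "R" (3x3) and "t" (3): a world point X has camera coordinates R X + t; the wrist camera has in their place "hand_eye" (4x4, takes a point from camera to tool coordinates, whose origin is the TCP and whose axes are the flange's). Camera axes: x right, y down, z forward; pixel columns grow to the right and rows downward; lengths in m; the calibration is good to about 2 mm. A picture is of the moment at which its call begins: read the wrist's pose just before it. There is no depth.
- job_done(): hands the job in, once; it reports no verdict.
The state is a dict: "time_s": time; "joints": joint angles; "joint_velocities": joint speeds; "tau": joint torques, N m; "tool_pos": TCP position; "eef_rot": TCP orientation; "contact_force": force on the tool from outside, world axes, zero at the start; "ft_torque": the same for the moment, N m; "finger_gap": opening from 0.0 (shut) to 1.0 (fully open).
Only numpy, scipy, OpenCV 4.12 (cv2) and the standard library are available. Lean on these libraries where they do the work, as an engineer would, in place of code of your own. Each camera call takes 0.05 s, during which the arm holds its last target.

### The job

Get the jar shaker on the bench ready to run: turn its cam knob back to free the cover, swivel the cover right aside to clear the loading port, and stand every steel sample jar from the bench upright on the floor of a pocket of its own, in any order. Then swivel the cover fully shut and turn the cam knob until its sprung pin drops into the notch again. Leave the wash bottle, tip box and tube rack where they stand.

Things in the scene. Friction and masses are not known exactly. Their poses are not given: they have to be found in the camera images.
- shaker: jar shaker, fixed: a grey box, deck 82 mm above the bench. Origin: at bench level under the centre of its loading port; x along the row of pockets, away from the control panel; y to the left of that; z up. The box reaches from x -165 to +118 and y -72 to +102 mm
- port (a point): centre of the loading port, at deck level, 82 mm above the bench: an opening in the deck, 160 mm along the shaker's x and 100 mm along y, with a well 48 mm deep. On the well floor (34 mm above the bench) four pockets in a row along x are parted by walls 4 mm thick that stand 20 mm up (tops 54 mm above the bench)
- pocket0 (a point): centre of the floor of pocket 0 (shaker x -60, y 0 mm, 34 mm above the bench); the pocket is 36 mm clear both ways and takes one jar
- pocket1 (a point): centre of the floor of pocket 1 (shaker x -20, y 0 mm, 34 mm above the bench); the pocket is 36 mm clear both ways and takes one jar
- pocket2 (a point): centre of the floor of pocket 2 (shaker x 20, y 0 mm, 34 mm above the bench); the pocket is 36 mm clear both ways and takes one jar
- pocket3 (a point): centre of the floor of pocket 3 (shaker x 60, y 0 mm, 34 mm above the bench); the pocket is 36 mm clear both ways and takes one jar
- cover (a joint): swing of the cover about its pivot screw (rad): 0 = fully shut on its stop, grows clockwise seen from above, the free end going out over the shaker's +y side; stop at 1.75. The port is clear from about 1.5. Moves stiffly (about 1 N at the handle), stays where it is left; held shut while the cam is locked
- cover_handle (a point): middle of the grip of the cover's handle, an upright black round post 16 mm across, 26 mm tall (6 to 32 mm above the deck; this point 24 mm above it). With the cover shut it lies 130 mm along -x and 64 mm along -y from the pivot screw; it goes round the screw at radius 145 mm. Being round it can turn between the fingers
- pivot_screw (a point): top of the pivot screw on the cover's vertical swivel axis, at x +100, y +64 mm of the shaker; fixed. The cover is a steel plate 197 x 130 mm, 4 mm thick, its top 6 mm above the deck; shut it reaches from x -85 to +112 and y -54 to +76 mm of the shaker and passes 6 mm over the lids of seated jars
- cam (a joint): turn of the cam knob (rad), grows clockwise seen from above: 0 = released, at its stop; 1.35 = locked, the sprung pin in the notch of the index disc; stop at 1.47. Leaving the notch takes about 0.2 N m, elsewhere it turns with under 0.1 N m and stays where it is left; let go within about 0.1 rad of 1.35, it is pulled into the notch by the pin
- cam_grip (a point): on the knob's vertical axis, at x -134, y +72 mm of the shaker, 32 mm above the deck: grip here. The black bar is 44 mm long, 14 mm thick, 24 mm tall (16 to 40 mm above the deck). The bar lies along the shaker's x when locked, 1.35 rad anticlockwise of that at 0. Under it is the steel index disc, 44 mm across, top 16 mm above the deck
- tongue_tip (a point): tip of the cam's steel tongue, 32 mm from the knob's axis, under the index disc, pointing as the white mark on the bar does: towards the cover when locked, where it blocks the tab on the cover's end; out of the cover's way from cam 0.3 down to 0. It jams on the tab if the cover stands more than about 0.05 rad open
- pin (a joint): travel of the sprung follower pin (m): 0 = seated in the notch, about 0.004 = pushed out, its roller riding on the rim of the index disc. Spring 4 to 6 N
- pin_tail (a point): end of the pin's tail button, behind its guide block (17 mm above the deck) on the -y side of the cam knob; it stands 4 mm further out when the pin rides on the rim
- jar0: a steel sample jar with a white ribbed screw lid (the top 14 mm), upright: a cylinder 30 mm across and 44 mm tall, 0.13 kg, bottom-heavy; stands on the bench at the start. Origin: centre of its underside, z up. Two to four of the four jars are there (absent: None)
- jar1: a steel sample jar with a white ribbed screw lid (the top 14 mm), upright: a cylinder 30 mm across and 44 mm tall, 0.13 kg, bottom-heavy; stands on the bench at the start. Origin: centre of its underside, z up. Two to four of the four jars are there (absent: None)
- jar2: a steel sample jar with a white ribbed screw lid (the top 14 mm), upright: a cylinder 30 mm across and 44 mm tall, 0.13 kg, bottom-heavy; stands on the bench at the start. Origin: centre of its underside, z up. Two to four of the four jars are there (absent: None)
- jar3: a steel sample jar with a white ribbed screw lid (the top 14 mm), upright: a cylinder 30 mm across and 44 mm tall, 0.13 kg, bottom-heavy; stands on the bench at the start. Origin: centre of its underside, z up. Two to four of the four jars are there (absent: None)
- wash_bottle: bystander: white wash bottle, 66 mm across, 190 mm tall; origin under its centre
- tip_box: bystander: dark pipette-tip box, 125 x 85 x 74 mm; origin under its centre
- tube_rack: bystander: white rack with capped tubes, 90 x 210 mm, 78 mm tall; origin under its centre

How it is judged:
By the outcome, as a careful person would: the job done as asked, in the order asked, and still so for the second after the job is handed in, with the robot touching nothing.
Of jar0, jar1, jar2, jar3 only 2 to 4 are there at a start; the rules pass over those that are not, and their reading is None.
At some moment in a run one of jar0, jar1, jar2, jar3 may be knocked a few centimetres aside while the robot is not near it.
It also fails if it takes over 210 s, if anything falls off the work surface, if the arm or the gripper's body presses on something with over 40 N, if the wrist force passes 120 N, or if a joint passes its speed limit or range.

## Working session

There is one attempt and no reset: what is moved stays moved. The work goes in short steps, Python scripts to look and compute and a shell command to move; the robot and the scene stay as the last step left them, time stands still between calls to the robot, and variables do not carry over. Pictures are saved under pics/ and viewed, and the job is handed in when it is done.

```bash
ls; mkdir -p pics; cat > h.py <<'E'
import numpy as np, cv2
from bench import observe, read_camera
from scipy.spatial.transform import Rotation as Ro
def shot(name,fn):
    s=observe(); c=read_camera(name); cv2.imwrite('pics/'+fn,c['color'][:,:,::-1]); 
    H,W=c['color'].shape[:2]; f=H/2/np.tan(np.radians(c['fovy'])/2)
    c['K']=np.array([[f,0,c['cx']],[0,f,c['cy']],[0,0,1.]]); c['d']=np.array(c['dist_coeffs'],float)
    if 'hand_eye' in c:
        T=np.eye(4); T[:3,:3]=Ro.from_euler('xyz',s['eef_rot']).as_matrix(); T[:3,3]=s['tool_pos']
        M=T@np.array(c['hand_eye']); c['R']=M[:3,:3].T; c['t']=-c['R']@M[:3,3]
    c['R']=np.array(c['R']); c['t']=np.array(c['t']).ravel()
    return c
def ray(c,u,v):
    p=cv2.undistortPoints(np.array([[[u,v]]],float),c['K'],c['d'])[0,0]
    d=c['R'].T@np.array([p[0],p[1],1]); o=-c['R'].T@c['t']; return o,d
def onz(c,u,v,z):
    o,d=ray(c,u,v); return (o+d*(z-o[2])/d[2])
def proj(c,X):
    return cv2.projectPoints(np.array(X,float).reshape(-1,1,3),cv2.Rodrigues(c['R'])[0],c['t'],c['K'],c['d'])[0].reshape(-1,2)
E
python3 - <<'E'
from h import *
print(observe())
for n in('side','top','wrist'):
    c=shot(n,n+'0.png'); print(n,c['fovy'],c['d'],-c['R'].T@c['t'],c['R'].tolist())
E
```

```text
pics
{'time_s': 0.0, 'joints': array([ 1.18801537e+00,  3.42751354e-01,  1.52502688e+00, -7.20466724e-06,
        1.27541325e+00, -1.46027298e-01]), 'joint_velocities': array([ 0.00039103, -0.00099931, -0.00078381,  0.00014864,  0.00091912,
       -0.00094697]), 'tau': array([-1.88444261e-03, -4.33689809e+01, -2.46002144e+01, -2.64445362e-04,
        7.92054576e-03, -2.54991778e-05]), 'tool_pos': array([0.1229822 , 0.50998391, 0.23860765]), 'eef_rot': array([-3.14000983e+00, -2.25829096e-04,  2.90484092e+00]), 'contact_force': array([ 0.82613413, -0.05805337, -0.44949803]), 'ft_torque': array([0.02627764, 0.04209891, 0.02423358]), 'finger_gap': 0.9990444206673447}
side 55.631643510897696 [0.00774604 0.         0.         0.         0.        ] [ 0.29537    -0.67296731  0.70788851] [[0.9513597607567961, -0.3072648514113994, -0.022425804331220055], [-0.2083311805333415, -0.5879958619509645, -0.7815746832812115], [0.22696414877763366, 0.748230697990715, -0.6234084517825943]]
top 55.51465428132386 [-0.03761073  0.          0.          0.          0.        ] [0.47833042 0.05479729 1.07194802] [[-0.022588056789327758, -0.9997442518748133, 0.0011002425876767475], [-0.998390117962278, 0.022500161332104623, -0.05206644884470315], [0.052028377312298826, -0.0022745512302205133, -0.9986430164833429]]
wrist 71.85642390323962 [-0.06218833  0.          0.          0.          0.        ] [0.0535314  0.52734627 0.37305251] [[0.23410178283396407, 0.9722108025380801, -0.0015845195550070047], [0.9331707774989269, -0.22424338820349343, 0.28090425925760515], [0.272742837295512, -0.06723881524296767, -0.9597344874644831]]
```

View pics/top0.png

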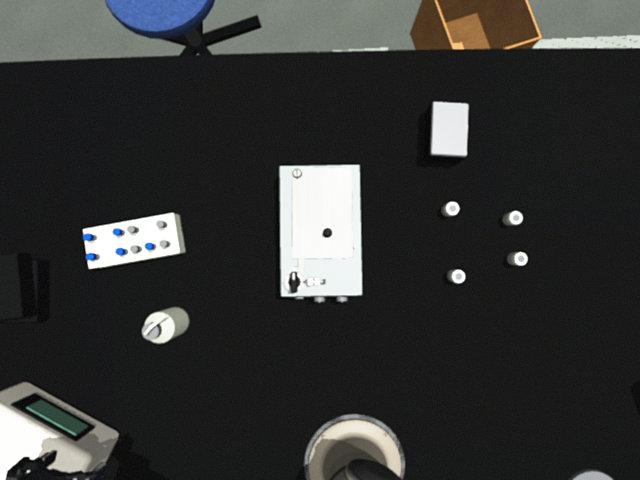

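View pics/side0.png

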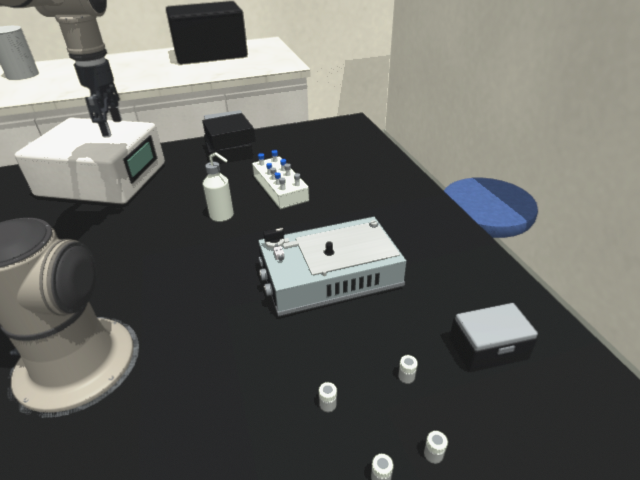

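View pics/wrist0.png

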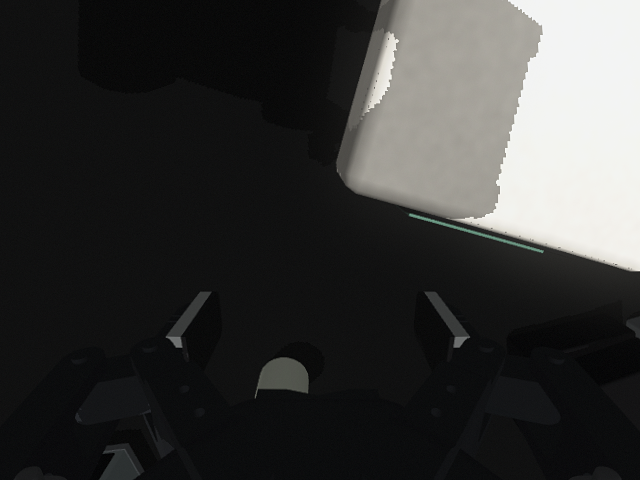

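The top view shows the shaker around (320,230), with its cover handle at (327,233) and its knob at (294,282). There are four jars at (451,209), (514,218), (517,259) and (456,276). Next I'll measure them.

```bash
python3 - <<'E'
from h import *
c=shot('top','top1.png'); im=c['color'][:,:,::-1].copy()
cv2.imwrite('pics/z1.png',cv2.resize(im[150:310,265:375],None,fx=5,fy=3.7*1,interpolation=cv2.INTER_CUBIC)[:600])
g=cv2.cvtColor(im,cv2.COLOR_BGR2GRAY)
m=(g>90).astype(np.uint8); n,l,s,ce=cv2.connectedComponentsWithStats(m)
for i in range(1,n):
    x,y,w,h,a=s[i]
    if a>60 and y>60: 
        cn=cv2.findContours((l==i).astype(np.uint8),0,2)[0][0]; r=cv2.minAreaRect(cn)
        print(s[i],ce[i],[np.round(v,2) for v in r])
        if a>5000: 
            for p in cv2.boxPoints(r): print('  corner',p,onz(c,*p,.082))
cs=shot('side','side1.png'); ims=cs['color'][:,:,::-1]
cv2.imwrite('pics/z2.png',cv2.resize(ims[210:315,250:415],None,fx=4.8,fy=4.8,interpolation=cv2.INTER_CUBIC))
cv2.imwrite('pics/z3.png',cv2.resize(im[190:300,430:540],None,fx=5,fy=5,interpolation=cv2.INTER_CUBIC))
E
```

```text
[ 431  101   38   56 1974] [449.45187437 128.39412361] [array([449.54, 128.44]), array([36.93, 54.16]), np.float64(2.29)]
[  279   164    84   139 10732] [320.52944465 230.48518449] [array([320.46, 233.12]), array([137.75,  82.2 ]), np.float64(89.37)]
  corner [278.60107 164.69669] [0.6860197  0.15326951 0.082     ]
  corner [360.79993 163.7934 ] [ 0.68396124 -0.02707918  0.082     ]
  corner [362.31354 301.535  ] [ 0.383653   -0.02236659  0.082     ]
  corner [280.1147 302.4383] [0.38571894 0.15514591 0.082     ]
[444 201  16  15 189] [451.58201058 208.17989418] [array([451.5, 208. ]), array([14., 15.]), np.float64(90.0)]
[507 210  16  15 193] [514.62694301 217.48186528] [array([514.5, 217. ]), array([14., 15.]), np.float64(90.0)]
[  82  212  103   57 4051] [133.57294495 240.21130585] [array([133.14, 240.29]), array([42.49, 99.28]), np.float64(79.7)]
[511 251  17  15 192] [519.44270833 258.42708333] [array([519., 258.]), array([16., 14.]), np.float64(0.0)]
[450 269  16  15 188] [457.56914894 275.94680851] [array([457.5, 276. ]), array([14., 15.]), np.float64(90.0)]
[ 142  307   47   37 1229] [164.90480065 324.7103336 ] [array([164.91, 325.66]), array([32.01, 49.08]), np.float64(75.07)]
[   0  382  119   98 5603] [ 47.95109763 436.50240942] [array([ 59. , 430.5]), array([ 97., 118.]), np.float64(90.0)]
  corner [-2.9697687e-15  3.8200000e+02] [0.22328667 0.77331988 0.082     ]
  corner [118. 382.] [0.22119684 0.50962937 0.082     ]
  corner [118. 479.] [0.01315604 0.51265007 0.082     ]
  corner [  0. 479.] [0.01252866 0.77566927 0.082     ]
[ 26 407  50  28 133] [ 50.48120301 420.48120301] [array([ 50.5, 420.5]), array([55.95,  2.48]), np.float64(29.25)]
[ 304  414  101   66 3263] [355.25589948 442.61201348] [array([353.81, 446.27]), array([ 64.67, 100.03]), np.float64(89.27)]
[573 471  40   9 262] [592.36641221 475.78244275] [array([592.5, 475. ]), array([ 8., 39.]), np.float64(90.0)]
```

View pics/z1.png

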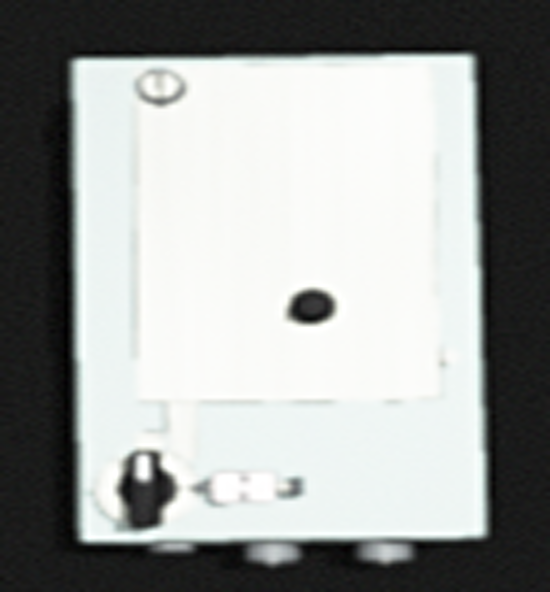

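View pics/z2.png

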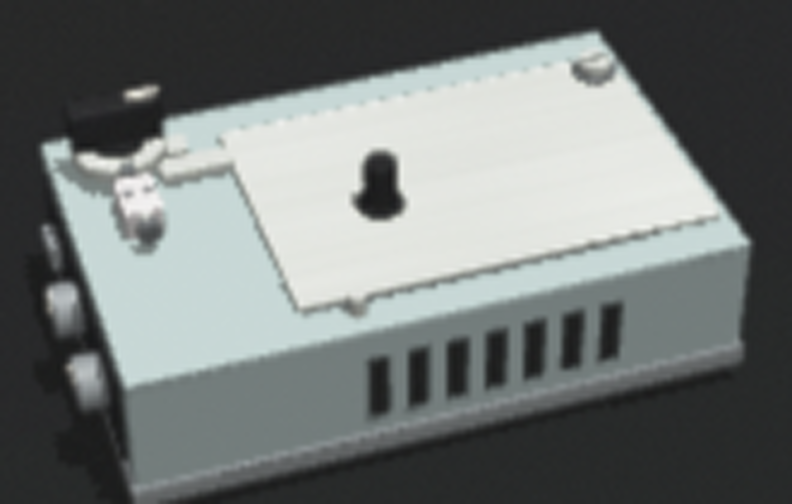

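View pics/z3.png

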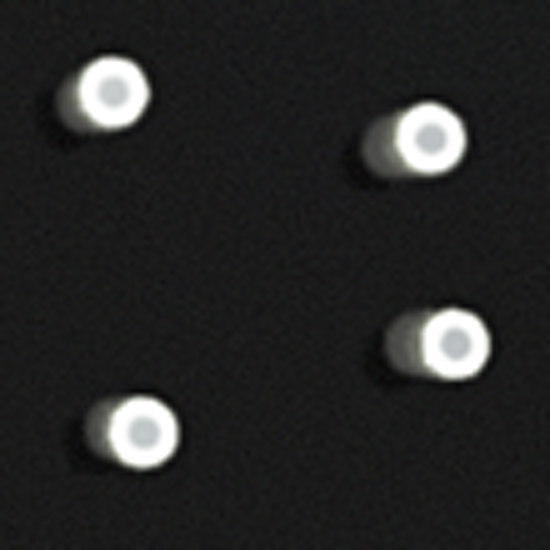

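The locked knob bar points at the cover, and all four jars are upright. I'll fit the shaker frame from the deck edges in the top view, then refine it with the wrist camera.

```bash
cat >> h.py <<'E'
def subpix_edges(g,th=110):
    pass
E
python3 - <<'E'
from h import *
c=shot('top','top2.png'); im=c['color'].astype(float); g=im.mean(2)
# deck edges by gray profile
def edge(vals,coords,th):
    for i in range(len(vals)-1):
        if vals[i]<th<=vals[i+1]: return coords[i]+(th-vals[i])/(vals[i+1]-vals[i])
E={}
L=[(edge(g[v,270:290],np.arange(270,290),110),v) for v in range(175,285,4)]
Rr=[(edge(g[v,375:350:-1],np.arange(375,350,-1),110),v) for v in range(175,285,4)]
# last coords descending -> fix
def edged(vals,coords,th):
    for i in range(len(vals)-1):
        if vals[i]<th<=vals[i+1]: return coords[i]-(th-vals[i])/(vals[i+1]-vals[i])
Rr=[(edged(g[v,375:350:-1],np.arange(375,350,-1),110),v) for v in range(175,285,4)]
T=[(u,edge(g[155:175,u],np.arange(155,175),110)) for u in range(285,356,4)]
B=[(u,edged(g[305:288:-1,u],np.arange(305,288,-1),110)) for u in list(range(284,291))+list(range(306,310))+list(range(328,333))+list(range(350,358))]
ln={}
for n,P in zip('LRTB',(L,Rr,T,B)):
    W=np.array([onz(c,u,v,.082)[:2] for u,v in P if u and v]); m=np.median(W,0)
    vx,vy,x,y=cv2.fitLine(W.astype(np.float32),cv2.DIST_HUBER,0,.001,.001).ravel(); ln[n]=np.array([vx,vy,x,y],float); print(n,len(W),ln[n].round(4))
def ix(a,b):
    A=np.array([a[:2],-b[:2]]).T; t=np.linalg.solve(A,b[2:]-a[2:]); return a[2:]+t[0]*a[:2]
cor=np.array([ix(ln['L'],ln['T']),ix(ln['R'],ln['T']),ix(ln['R'],ln['B']),ix(ln['L'],ln['B'])])
S=np.array([[.118,.102],[.118,-.072],[-.165,-.072],[-.165,.102]])
print(cor)
a=S-S.mean(0);b=cor-cor.mean(0); th=np.arctan2((a[:,0]*b[:,1]-a[:,1]*b[:,0]).sum(),(a*b).sum())
Rm=np.array([[np.cos(th),-np.sin(th)],[np.sin(th),np.cos(th)]]); o=cor.mean(0)-Rm@S.mean(0)
print('yaw',th,'origin',o,'res',(cor-(S@Rm.T+o))*1e3)
for n,p in dict(pivot=(.1,.064),handle=(-.03,0),cam=(-.134,.072)).items(): print(n,Rm@p+o)
# jars: white lid
for (u,v) in ((452.2,208.2),(515.9,217.3),(521,258.4),(458.6,276.2)): print(onz(c,u,v,.044))
# checks
for z,u,v in((.114,327,233),(.088,297,173.5),(.122,294,281.5)): print(onz(c,u,v,z))
E
```

```text
L 28 [ 1.     -0.0086  0.5422  0.1539]
R 28 [ 1.     -0.0067  0.5452 -0.0233]
T 18 [0.0058 1.     0.6843 0.0655]
B 24 [0.0082 1.     0.3979 0.0784]
[[ 0.68479809  0.15268925]
 [ 0.683764   -0.0242706 ]
 [ 0.3970681  -0.02234843]
 [ 0.39852706  0.15515114]]
yaw -0.007481039535534589 origin [0.56442644 0.05012996] res [[ 1.61189349  1.44490095]
 [ 1.87948867 -1.51981517]
 [-1.82432588 -1.71476598]
 [-1.66705629  1.7896802 ]]
pivot [0.66490243 0.11338007]
handle [0.53442728 0.05035439]
cam [0.43096882 0.12313039]
[ 0.58571131 -0.23527074  0.044     ]
[ 0.56183905 -0.38067005  0.044     ]
[ 0.46812477 -0.38826619  0.044     ]
[ 0.43147524 -0.24414194  0.044     ]
[0.53179002 0.05065847 0.114     ]
[0.66444461 0.11290871 0.088     ]
[0.43207783 0.12146695 0.122     ]
```

```bash
cat >> h.py <<'E'
OR=np.array([0.5644,0.0501]); TH=-0.0075
def S2W(x,y):
    c,s=np.cos(TH),np.sin(TH); return OR+np.array([c*x-s*y,s*x+c*y])
def go(x,y,z,yaw):
    """turn (tool rotvec) first, then shift in the turned tool axes, mm"""
    s=observe(); R=Ro.from_euler('xyz',s['eef_rot']); T=Ro.from_euler('xyz',[np.pi,0,yaw])
    rv=(R.inv()*T).as_rotvec(); d=T.inv().apply(np.array([x,y,z])-s['tool_pos'])*1e3
    print('t %.2f'%s['time_s'],'w',rv.round(4),'d',d.round(1),'F',s['contact_force'].round(1),'gap',round(s['finger_gap'],3))
E
python3 -c "
from h import *
go(.42,.1225,.30,np.pi+TH)"
```

```text
t 0.30 w [-4.000e-04 -1.000e-04 -2.293e-01] d [-299.8 -385.5  -60.9] F [-0.3  0.7  0.1] gap 0.999
```

```bash
python3 -m creep '[{"wz":-0.115,"dz":-30},{"wz":-0.1143,"dz":-30},{"dz":0}]'; python3 -c "
from h import *
go(.42,.1225,.30,np.pi+TH)"
```

```text
t 0.30 w [-4.000e-04 -1.000e-04 -2.293e-01] d [-299.8 -385.5  -60.9] F [-0.3  0.7  0.1] gap 0.999invalid input at $[0]: expected keys wx, wy, wz, dx, dy, dz, grip
```

```bash
python3 -m creep '[{"wx":0,"wy":0,"wz":-0.115,"dx":0,"dy":0,"dz":-30,"grip":0},{"wx":0,"wy":0,"wz":-0.1143,"dx":0,"dy":0,"dz":-30,"grip":0},{"wx":0,"wy":0,"wz":0,"dx":0,"dy":0,"dz":0,"grip":0}]'; python3 -c "
from h import *
go(.42,.1225,.30,np.pi+TH)"
```

```text
time_s: 0.55
tool_pos: [0.1239, 0.5123, 0.3049]
eef_rot: [3.133, 0.004, 3.14]
contact_force: [0.7, -0.0, 0.7]
finger_gap: 1.005
t 0.55 w [0.009  0.0036 0.0057] d [-299.  -387.6    4.9] F [ 0.7 -0.   0.7] gap 1.005
```

```bash
python3 -m creep '[{"wx":0,"wy":0,"wz":0,"dx":-25,"dy":-32,"dz":0,"grip":0},{"wx":0,"wy":0,"wz":0,"dx":-25,"dy":-32,"dz":0,"grip":0},{"wx":0,"wy":0,"wz":0,"dx":-25,"dy":-32,"dz":0,"grip":0},{"wx":0,"wy":0,"wz":0,"dx":-25,"dy":-32,"dz":0,"grip":0},{"wx":0,"wy":0,"wz":0,"dx":-25,"dy":-32,"dz":0,"grip":0}]'
python3 -m creep '[{"wx":0,"wy":0,"wz":0,"dx":-25,"dy":-32,"dz":0,"grip":0},{"wx":0,"wy":0,"wz":0,"dx":-25,"dy":-32,"dz":0,"grip":0},{"wx":0,"wy":0,"wz":0,"dx":-25,"dy":-32,"dz":0,"grip":0},{"wx":0,"wy":0,"wz":0,"dx":-25,"dy":-32,"dz":0,"grip":0},{"wx":0,"wy":0,"wz":0,"dx":-25,"dy":-32,"dz":0,"grip":0}]'
python3 -m creep '[{"wx":0,"wy":0,"wz":0,"dx":-25,"dy":-34,"dz":0,"grip":0},{"wx":0,"wy":0,"wz":0,"dx":-24,"dy":-33,"dz":0,"grip":0},{"wx":0,"wy":0,"wz":0,"dx":0,"dy":0,"dz":0,"grip":0},{"wx":0,"wy":0,"wz":0,"dx":0,"dy":0,"dz":0,"grip":0}]'; python3 -c "
from h import *
c=shot('wrist','w1.png')
go(.42,.1225,.30,np.pi+TH)"
```

```text
time_s: 0.97
tool_pos: [0.2475, 0.3479, 0.2993]
eef_rot: [3.141, 0.0, 3.134]
contact_force: [1.4, 0.5, 1.0]
finger_gap: 1.001
time_s: 1.38
tool_pos: [0.3715, 0.1867, 0.2995]
eef_rot: [3.141, 0.001, 3.133]
contact_force: [0.3, 0.7, -0.1]
finger_gap: 0.997
time_s: 1.72
tool_pos: [0.4197, 0.1199, 0.2989]
eef_rot: [3.141, -0.001, 3.129]
contact_force: [-0.2, -0.1, 0.5]
finger_gap: 0.998
t 1.77 w [ 0.0004 -0.0008 -0.0026] d [-1.1  1.3 -1. ] F [-0.3  1.1  0.4] gap 1.001
```

View pics/w1.png

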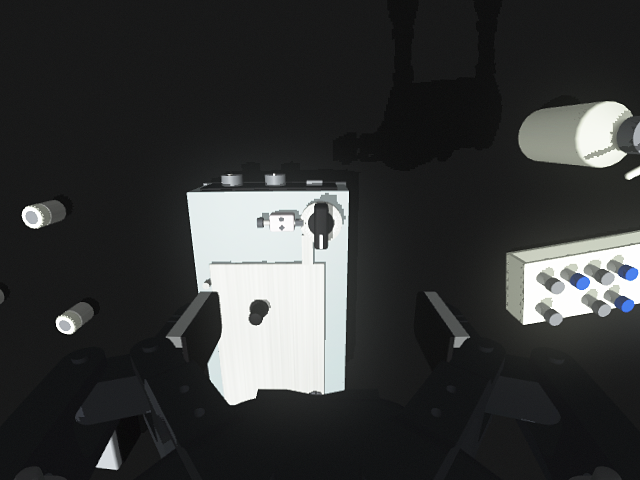

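The wrist view shows the knob bar around (320,226), the handle top around (257,318) and the panel edge at the top. I'll measure these.

```bash
python3 - <<'E'
from h import *
c=shot('wrist','w2.png'); im=c['color'][:,:,::-1]
cv2.imwrite('pics/z4.png',cv2.resize(im[170:340,180:360],None,fx=4.3,fy=3.5,interpolation=cv2.INTER_CUBIC))
for n,X in dict(cam=(-.134,.072,.122),bar1=(-.112,.072,.122),bar2=(-.156,.072,.122),handle=(-.03,0,.114),c1=(-.165,.102,.082),c2=(-.165,-.072,.082),cov=(-.085,.076,.088),cov2=(-.085,-.054,.088),bcen=(-.134,.072,.098)).items():
    print(n,proj(c,[*S2W(*X[:2]),X[2]]).round(1))
E
```

```text
cam [[319.  229.8]]
bar1 [[319.1 251.2]]
bar2 [[319.  207.5]]
handle [[253.1 320.1]]
c1 [[347.  191.8]]
c2 [[184.9 192.6]]
cov [[322.5 264.3]]
cov2 [[206.6 264.4]]
bcen [[318.9 223.8]]
```

View pics/z4.png

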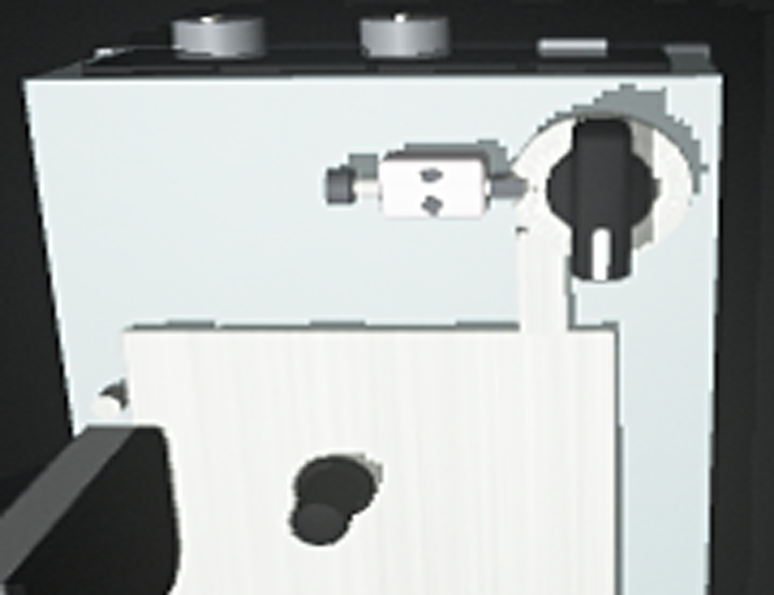

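```bash
python3 -c "
from h import *
go(.4302,.1235,.110,np.pi+TH)"
```

```text
t 1.82 w [ 0.0005 -0.0006 -0.0006] d [-11.8   1.6 189.1] F [ 0.   0.2 -0.5] gap 0.999
```

```bash
python3 -m creep '[{"wx":0,"wy":0,"wz":0,"dx":-6,"dy":1,"dz":38,"grip":0.4},{"wx":0,"wy":0,"wz":0,"dx":-6,"dy":0.6,"dz":38,"grip":0.4},{"wx":0,"wy":0,"wz":0,"dx":0,"dy":0,"dz":38,"grip":0.4},{"wx":0,"wy":0,"wz":0,"dx":0,"dy":0,"dz":30,"grip":0.4},{"wx":0,"wy":0,"wz":0,"dx":0,"dy":0,"dz":15,"grip":0.4}]';python3 -m creep '[{"wx":0,"wy":0,"wz":0,"dx":0,"dy":0,"dz":0,"grip":0.4},{"wx":0,"wy":0,"wz":0,"dx":0,"dy":0,"dz":0,"grip":0.4}]'; python3 -c "
from h import *
c=shot('wrist','w3.png')
go(.4302,.1235,.110,np.pi+TH)"
```

```text
time_s: 2.23
tool_pos: [0.4279, 0.1246, 0.1371]
eef_rot: [-3.141, -0.005, 3.137]
contact_force: [-1.3, -0.4, 0.2]
finger_gap: 0.597
time_s: 2.4
tool_pos: [0.4302, 0.1244, 0.1404]
eef_rot: [3.141, -0.001, 3.136]
contact_force: [0.1, -0.3, 0.2]
finger_gap: 0.599
t 2.45 w [0.0004 0.0014 0.0019] d [ 0.9 -0.7 31.3] F [-0.3  0.5  0.7] gap 0.603
```

View pics/w3.png

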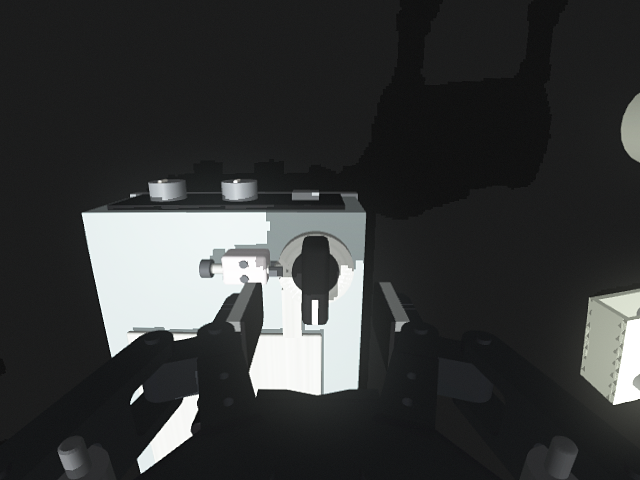

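```bash
python3 -m creep '[{"wx":0,"wy":0,"wz":0,"dx":0.8,"dy":-0.9,"dz":20,"grip":0.4},{"wx":0,"wy":0,"wz":0,"dx":0,"dy":0,"dz":11,"grip":0.4},{"wx":0,"wy":0,"wz":0,"dx":0,"dy":0,"dz":0,"grip":0.4},{"wx":0,"wy":0,"wz":0,"dx":0,"dy":0,"dz":0,"grip":0.4}]';python3 -m creep '[{"wx":0,"wy":0,"wz":0,"dx":0,"dy":0,"dz":0,"grip":1},{"wx":0,"wy":0,"wz":0,"dx":0,"dy":0,"dz":0,"grip":1},{"wx":0,"wy":0,"wz":0,"dx":0,"dy":0,"dz":0,"grip":1},{"wx":0,"wy":0,"wz":0,"dx":0,"dy":0,"dz":0,"grip":1},{"wx":0,"wy":0,"wz":0,"dx":0,"dy":0,"dz":0,"grip":1}]'; python3 -c "
from h import *
c=shot('wrist','w4.png')
go(.4302,.1235,.110,np.pi+TH)"
```

```text
time_s: 2.78
tool_pos: [0.4307, 0.1227, 0.1106]
eef_rot: [3.141, 0.002, 3.135]
contact_force: [0.4, 0.5, -0.2]
finger_gap: 0.601
time_s: 3.2
tool_pos: [0.4308, 0.1229, 0.1105]
eef_rot: [3.14, 0.002, 3.134]
contact_force: [-0.9, 4.4, 6.2]
finger_gap: 0.144
t 3.25 w [ 0.0015  0.0022 -0.0003] d [0.5 0.6 0.5] F [-1.4  2.7  7.7] gap 0.145
```

View pics/w4.png

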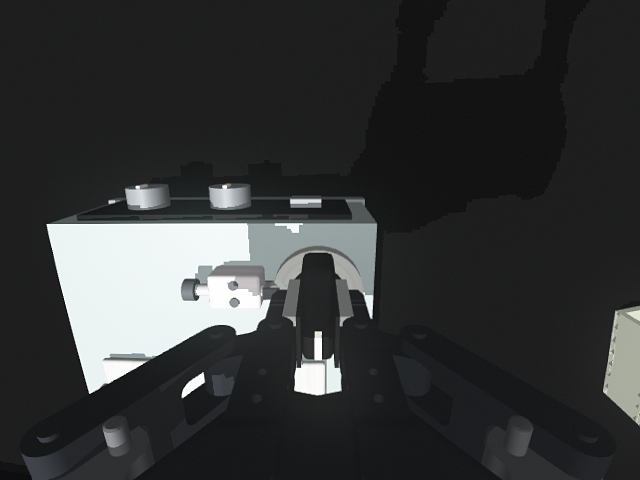

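```bash
python3 -m creep '[{"wx":0,"wy":0,"wz":0,"dx":0,"dy":0,"dz":-1,"grip":1},{"wx":0,"wy":0,"wz":-0.08,"dx":0,"dy":0,"dz":0,"grip":1},{"wx":0,"wy":0,"wz":-0.09,"dx":0,"dy":0,"dz":0,"grip":1},{"wx":0,"wy":0,"wz":-0.09,"dx":0,"dy":0,"dz":0,"grip":1},{"wx":0,"wy":0,"wz":-0.09,"dx":0,"dy":0,"dz":0,"grip":1}]'; python3 -c "
from h import *
s=observe();print(s['contact_force'],s['ft_torque'],s['finger_gap'],s['eef_rot'])
shot('wrist','w5.png')"
```

```text
time_s: 3.67
tool_pos: [0.4307, 0.1229, 0.1106]
eef_rot: [3.141, 0.002, -2.795]
contact_force: [1.3, 5.0, -2.9]
finger_gap: 0.148
[ 1.27196089  4.99320895 -2.92332012] [ 0.76286797 -0.32839047 -0.08304846] 0.14790208395616267 [ 3.14070327e+00  1.91990486e-03 -2.79525784e+00]
```

View pics/w5.png

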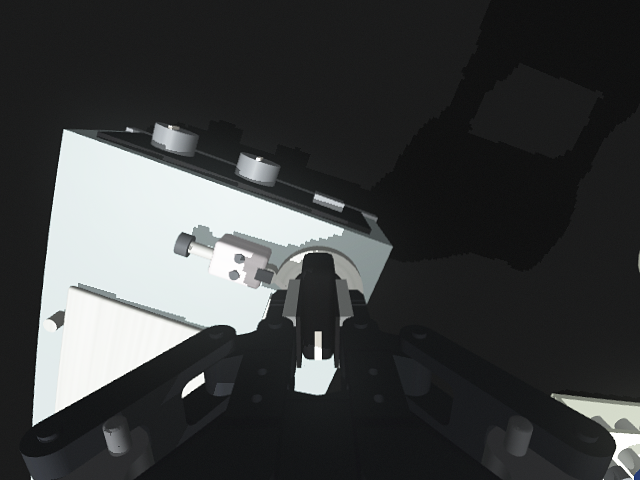

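The knob turns with the gripper and the pin tail has come out.

```bash
python3 -m creep '[{"wx":0,"wy":0,"wz":-0.11,"dx":0,"dy":0,"dz":0,"grip":1},{"wx":0,"wy":0,"wz":-0.11,"dx":0,"dy":0,"dz":0,"grip":1},{"wx":0,"wy":0,"wz":-0.11,"dx":0,"dy":0,"dz":0,"grip":1},{"wx":0,"wy":0,"wz":-0.11,"dx":0,"dy":0,"dz":0,"grip":1},{"wx":0,"wy":0,"wz":-0.11,"dx":0,"dy":0,"dz":0,"grip":1}]';python3 -m creep '[{"wx":0,"wy":0,"wz":-0.11,"dx":0,"dy":0,"dz":0,"grip":1},{"wx":0,"wy":0,"wz":-0.11,"dx":0,"dy":0,"dz":0,"grip":1},{"wx":0,"wy":0,"wz":-0.11,"dx":0,"dy":0,"dz":0,"grip":1},{"wx":0,"wy":0,"wz":-0.08,"dx":0,"dy":0,"dz":0,"grip":1},{"wx":0,"wy":0,"wz":0,"dx":0,"dy":0,"dz":0,"grip":1}]'; python3 -c "
from h import *
s=observe();print(s['contact_force'],s['ft_torque'],s['finger_gap'],s['eef_rot'],s['joints'])
shot('wrist','w6.png')"
```

```text
time_s: 4.13
tool_pos: [0.4308, 0.1229, 0.1106]
eef_rot: [-3.141, 0.002, -2.244]
contact_force: [1.1, 4.7, -3.0]
finger_gap: 0.153
time_s: 4.55
tool_pos: [0.4308, 0.123, 0.1106]
eef_rot: [-3.14, 0.002, -1.835]
contact_force: [2.2, 5.5, -2.9]
finger_gap: 0.147
[ 2.19209213  5.45765932 -2.92926744] [ 0.92715377 -0.34918322  0.0268289 ] 0.1467667112260666 [-3.14035320e+00  1.94934704e-03 -1.83517910e+00] [ 1.05697287e-01  3.63912303e-01  1.90605026e+00  1.79155849e-03
  8.69770278e-01 -2.77266567e+00]
```

View pics/w6.png

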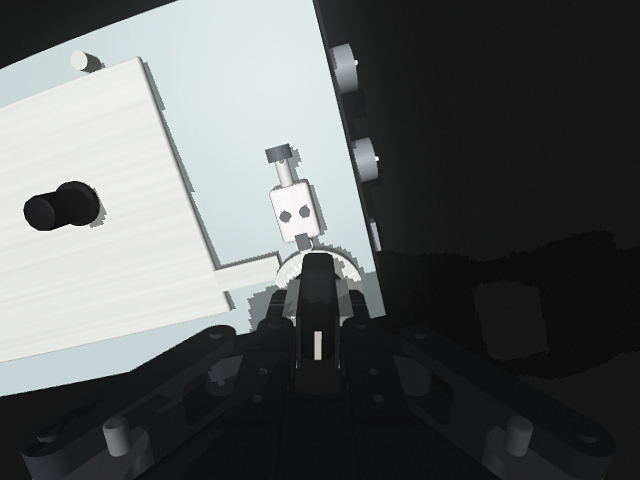

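```bash
python3 -m creep '[{"wx":0,"wy":0,"wz":-0.04,"dx":0,"dy":0,"dz":0,"grip":1},{"wx":0,"wy":0,"wz":0,"dx":0,"dy":0,"dz":0,"grip":0.4},{"wx":0,"wy":0,"wz":0,"dx":0,"dy":0,"dz":0,"grip":0.4},{"wx":0,"wy":0,"wz":0,"dx":0,"dy":0,"dz":0,"grip":0.4},{"wx":0,"wy":0,"wz":0,"dx":0,"dy":0,"dz":-20,"grip":0.4}]';python3 -m creep '[{"wx":0,"wy":0,"wz":0.12,"dx":0,"dy":0,"dz":-20,"grip":0.4},{"wx":0,"wy":0,"wz":0.12,"dx":0,"dy":0,"dz":-20,"grip":0.4},{"wx":0,"wy":0,"wz":0.12,"dx":0,"dy":0,"dz":0,"grip":0.4},{"wx":0,"wy":0,"wz":0.12,"dx":0,"dy":0,"dz":0,"grip":0.4},{"wx":0,"wy":0,"wz":0.12,"dx":0,"dy":0,"dz":0,"grip":0.4}]'; python3 -m creep '[{"wx":0,"wy":0,"wz":0.12,"dx":0,"dy":0,"dz":0,"grip":0.4},{"wx":0,"wy":0,"wz":0.12,"dx":0,"dy":0,"dz":0,"grip":0.4},{"wx":0,"wy":0,"wz":0.12,"dx":0,"dy":0,"dz":0,"grip":0.4},{"wx":0,"wy":0,"wz":0.12,"dx":0,"dy":0,"dz":0,"grip":0.4},{"wx":0,"wy":0,"wz":0.12,"dx":0,"dy":0,"dz":0,"grip":0.4}]'; python3 -c "
from h import *
s=observe()
go(.534,.0508,.10,np.pi+TH)
shot('wrist','w7.png')"
```

```text
time_s: 5.02
tool_pos: [0.4281, 0.1218, 0.1281]
eef_rot: [3.136, -0.002, -1.8]
contact_force: [-0.4, -0.5, 0.2]
finger_gap: 0.602
time_s: 5.43
tool_pos: [0.4303, 0.122, 0.1709]
eef_rot: [-3.141, 0.001, -2.406]
contact_force: [-0.6, -0.3, 0.2]
finger_gap: 0.598
time_s: 5.85
tool_pos: [0.4301, 0.122, 0.1704]
eef_rot: [-3.141, 0.0, -3.006]
contact_force: [-0.8, -0.0, 0.0]
finger_gap: 0.6
t 5.85 w [-1.000e-04  1.000e-04  1.433e-01] d [-104.4  -70.4   70.4] F [-0.8 -0.   0. ] gap 0.6
```

View pics/w7.png

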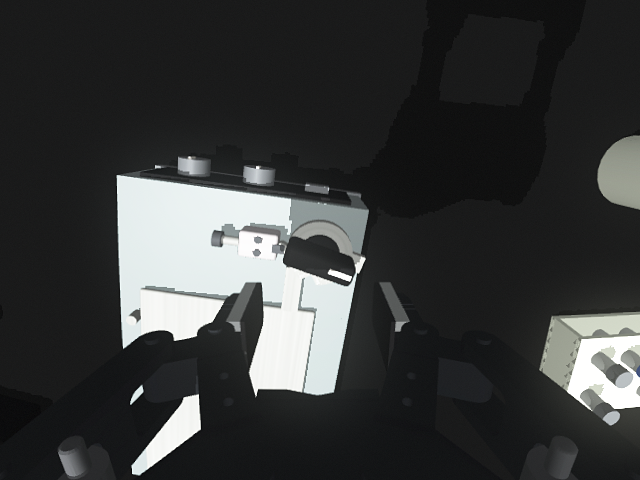

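```bash
python3 -m creep '[{"wx":0,"wy":0,"wz":0.072,"dx":0,"dy":0,"dz":0,"grip":0.4},{"wx":0,"wy":0,"wz":0.0713,"dx":0,"dy":0,"dz":0,"grip":0.4},{"wx":0,"wy":0,"wz":0,"dx":-34,"dy":-23,"dz":0,"grip":0.4},{"wx":0,"wy":0,"wz":0,"dx":-34,"dy":-23,"dz":0,"grip":0.4},{"wx":0,"wy":0,"wz":0,"dx":-34,"dy":-23,"dz":0,"grip":0.4}]';python3 -m creep '[{"wx":0,"wy":0,"wz":0,"dx":-2.4,"dy":-1.4,"dz":10,"grip":0.4},{"wx":0,"wy":0,"wz":0,"dx":0,"dy":0,"dz":20,"grip":0.4},{"wx":0,"wy":0,"wz":0,"dx":0,"dy":0,"dz":0,"grip":0.4}]'; python3 -c "
from h import *
s=observe()
go(.534,.0508,.10,np.pi+TH)
shot('wrist','w8.png')"
```

```text
time_s: 6.32
tool_pos: [0.5331, 0.0523, 0.1707]
eef_rot: [-3.141, 0.001, -3.139]
contact_force: [0.9, 0.6, -0.0]
finger_gap: 0.601
time_s: 6.57
tool_pos: [0.5327, 0.0511, 0.137]
eef_rot: [3.141, -0.006, 3.141]
contact_force: [-1.3, -0.4, -0.4]
finger_gap: 0.6
t 6.57 w [ 0.0002 -0.0063  0.0072] d [-1.3 -0.3 37. ] F [-1.3 -0.4 -0.4] gap 0.6
```

View pics/w8.png

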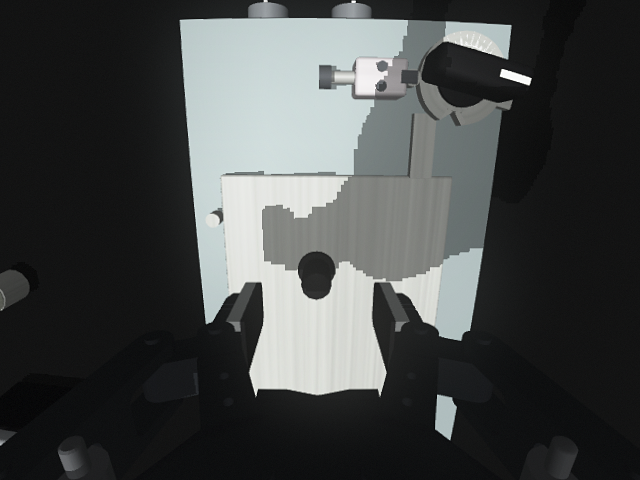

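```bash
python3 -m creep '[{"wx":0,"wy":0,"wz":0,"dx":0,"dy":0,"dz":20,"grip":0.4},{"wx":0,"wy":0,"wz":0,"dx":0,"dy":0,"dz":16,"grip":0.4},{"wx":0,"wy":0,"wz":0,"dx":0,"dy":0,"dz":0,"grip":0.4},{"wx":0,"wy":0,"wz":0,"dx":0,"dy":0,"dz":0,"grip":0.4}]';python3 -m creep '[{"wx":0,"wy":0,"wz":0,"dx":0,"dy":0,"dz":0,"grip":1},{"wx":0,"wy":0,"wz":0,"dx":0,"dy":0,"dz":0,"grip":1},{"wx":0,"wy":0,"wz":0,"dx":0,"dy":0,"dz":0,"grip":1},{"wx":0,"wy":0,"wz":0,"dx":0,"dy":0,"dz":0,"grip":1},{"wx":0,"wy":0,"wz":0,"dx":0,"dy":0,"dz":0,"grip":1}]'; python3 -c "
from h import *
s=observe()
go(.534,.0508,.10,np.pi+TH)
shot('wrist','w9.png')"
```

```text
time_s: 6.95
tool_pos: [0.5341, 0.0521, 0.1049]
eef_rot: [3.142, -0.001, -3.141]
contact_force: [0.2, -0.2, 1.2]
finger_gap: 0.599
time_s: 7.37
tool_pos: [0.535, 0.0517, 0.1057]
eef_rot: [-3.142, 0.002, 3.141]
contact_force: [-1.1, -0.6, 5.0]
finger_gap: 0.157
t 7.37 w [-0.0001  0.0021  0.007 ] d [ 1.  -0.9  5.7] F [-1.1 -0.6  5. ] gap 0.157
```

View pics/w9.png

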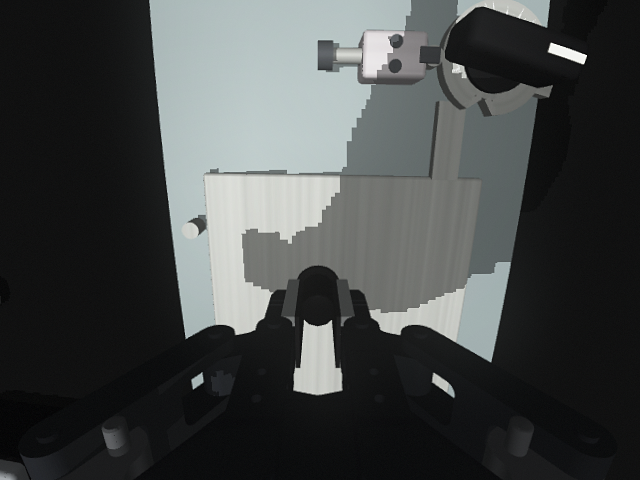

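```bash
python3 -m creep '[{"wx":0,"wy":0,"wz":0.11,"dx":6,"dy":14.7,"dz":0,"grip":1},{"wx":0,"wy":0,"wz":0.11,"dx":6,"dy":14.7,"dz":0,"grip":1},{"wx":0,"wy":0,"wz":0,"dx":0,"dy":0,"dz":0,"grip":1},{"wx":0,"wy":0,"wz":0,"dx":0,"dy":0,"dz":0,"grip":1}]'; python3 -c "
from h import *
s=observe()
P=S2W(.1,.064);r=s['tool_pos'][:2]-P;print(P,r,np.hypot(*r),np.arctan2(r[1],r[0]),np.arctan2(-.064,-.130)+TH)
go(.534,.0508,.10,np.pi+TH)
shot('wrist','w10.png')"
```

```text
time_s: 7.75
tool_pos: [0.5245, 0.0823, 0.1057]
eef_rot: [3.141, 0.002, 2.924]
contact_force: [-2.1, 0.6, 7.6]
finger_gap: 0.156
[0.66487718 0.11334821] [-0.14034309 -0.03109372] 0.1437463088955648 -2.923559569488034 -2.691617805693768
t 7.75 w [ 0.0003  0.0019 -0.2102] d [ -9.7 -31.4   5.7] F [-2.1  0.6  7.6] gap 0.156
```

View pics/w10.png

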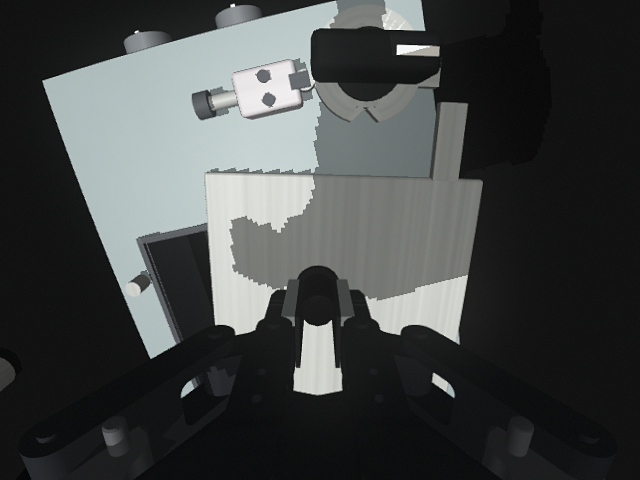

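```bash
python3 -m creep '[{"wx":0,"wy":0,"wz":0.11,"dx":6,"dy":14.7,"dz":0,"grip":1},{"wx":0,"wy":0,"wz":0.11,"dx":6,"dy":14.7,"dz":0,"grip":1},{"wx":0,"wy":0,"wz":0.11,"dx":6,"dy":14.7,"dz":0,"grip":1},{"wx":0,"wy":0,"wz":0.11,"dx":6,"dy":14.7,"dz":0,"grip":1},{"wx":0,"wy":0,"wz":0.11,"dx":6,"dy":14.7,"dz":0,"grip":1}]'; python3 -c "
from h import *
s=observe()
P=S2W(.1,.064);r=s['tool_pos'][:2]-P;print(np.hypot(*r),np.arctan2(r[1],r[0]))"
```

```text
time_s: 8.22
tool_pos: [0.529, 0.1602, 0.1057]
eef_rot: [3.14, 0.002, 2.368]
contact_force: [1.8, -2.9, 4.6]
finger_gap: 0.157
0.1437606207704453 2.8095170025179237
```

```bash
python3 -m creep '[{"wx":0,"wy":0,"wz":0.11,"dx":6,"dy":14.7,"dz":0,"grip":1},{"wx":0,"wy":0,"wz":0.11,"dx":6,"dy":14.7,"dz":0,"grip":1},{"wx":0,"wy":0,"wz":0.11,"dx":6,"dy":14.7,"dz":0,"grip":1},{"wx":0,"wy":0,"wz":0.11,"dx":6,"dy":14.7,"dz":0,"grip":1},{"wx":0,"wy":0,"wz":0.11,"dx":6,"dy":14.7,"dz":0,"grip":1}]'; python3 -m creep '[{"wx":0,"wy":0,"wz":0.11,"dx":6,"dy":14.7,"dz":0,"grip":1},{"wx":0,"wy":0,"wz":0.11,"dx":6,"dy":14.7,"dz":0,"grip":1},{"wx":0,"wy":0,"wz":0.11,"dx":6,"dy":14.7,"dz":0,"grip":1},{"wx":0,"wy":0,"wz":0.06,"dx":3,"dy":7.4,"dz":0,"grip":1},{"wx":0,"wy":0,"wz":0,"dx":0,"dy":0,"dz":0,"grip":1}]'; python3 -c "
from h import *
s=observe()
P=S2W(.1,.064);r=s['tool_pos'][:2]-P;print(np.hypot(*r),np.arctan2(r[1],r[0]),s['joints'])
shot('wrist','w11.png')
shot('top','top3.png')"
```

```text
time_s: 8.63
tool_pos: [0.574, 0.2247, 0.1057]
eef_rot: [3.14, 0.001, 1.818]
contact_force: [1.8, -5.1, 5.0]
finger_gap: 0.153
time_s: 9.05
tool_pos: [0.6239, 0.2509, 0.1057]
eef_rot: [3.138, -0.001, 1.43]
contact_force: [-0.1, -1.3, 6.7]
finger_gap: 0.157
0.14355090277050753 1.8603157303836535 [ 2.68605606e-01  7.24428880e-01  1.24672400e+00 -1.66255162e-04
  1.16653265e+00  4.09928938e-01]
```

View pics/top3.png

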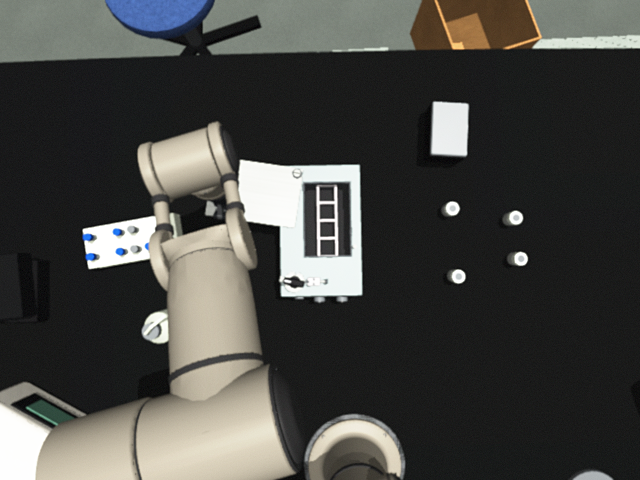

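The top view shows the cover fully aside and all four pockets clear. I'll release the handle, rise, and go to the jars.

```bash
python3 -m creep '[{"wx":0,"wy":0,"wz":0,"dx":0,"dy":0,"dz":0,"grip":0.4},{"wx":0,"wy":0,"wz":0,"dx":0,"dy":0,"dz":0,"grip":0.4},{"wx":0,"wy":0,"wz":0,"dx":0,"dy":0,"dz":0,"grip":0.4},{"wx":0,"wy":0,"wz":0,"dx":0,"dy":0,"dz":-35,"grip":0.4},{"wx":0,"wy":0,"wz":0,"dx":0,"dy":0,"dz":-40,"grip":0.4}]';python3 -m creep '[{"wx":0,"wy":0,"wz":-0.12,"dx":0,"dy":0,"dz":-40,"grip":0.4},{"wx":0,"wy":0,"wz":-0.12,"dx":0,"dy":0,"dz":-20,"grip":0.4},{"wx":0,"wy":0,"wz":-0.12,"dx":0,"dy":0,"dz":0,"grip":0.4},{"wx":0,"wy":0,"wz":-0.12,"dx":0,"dy":0,"dz":0,"grip":0.4},{"wx":0,"wy":0,"wz":-0.12,"dx":0,"dy":0,"dz":0,"grip":0.4}]'; python3 -m creep '[{"wx":0,"wy":0,"wz":-0.12,"dx":0,"dy":0,"dz":0,"grip":0.4},{"wx":0,"wy":0,"wz":-0.12,"dx":0,"dy":0,"dz":0,"grip":0.4},{"wx":0,"wy":0,"wz":-0.12,"dx":0,"dy":0,"dz":0,"grip":0.4},{"wx":0,"wy":0,"wz":-0.12,"dx":0,"dy":0,"dz":0,"grip":0.4},{"wx":0,"wy":0,"wz":-0.12,"dx":0,"dy":0,"dz":0,"grip":0.4}]'; python3 -c "
from h import *
go(.5857,-.2353,.20,np.pi+TH)"
```

```text
time_s: 9.57
tool_pos: [0.6194, 0.2501, 0.1763]
eef_rot: [-3.134, 0.003, 1.432]
contact_force: [1.2, 0.1, 0.8]
finger_gap: 0.601
time_s: 9.98
tool_pos: [0.6214, 0.2507, 0.2398]
eef_rot: [3.141, 0.0, 2.038]
contact_force: [0.1, 0.1, -0.5]
finger_gap: 0.601
time_s: 10.4
tool_pos: [0.6212, 0.2507, 0.2391]
eef_rot: [-3.141, -0.001, 2.638]
contact_force: [0.9, 0.5, 0.5]
finger_gap: 0.601
t 10.40 w [-3.000e-04 -6.000e-04 -4.966e-01] d [  31.9 -486.3   39.1] F [0.9 0.5 0.5] gap 0.601
```

```bash
python3 -m creep '[{"wx":0,"wy":0,"wz":-0.12,"dx":0,"dy":0,"dz":0,"grip":0.4},{"wx":0,"wy":0,"wz":-0.12,"dx":0,"dy":0,"dz":0,"grip":0.4},{"wx":0,"wy":0,"wz":-0.12,"dx":0,"dy":0,"dz":0,"grip":0.4},{"wx":0,"wy":0,"wz":-0.12,"dx":0,"dy":0,"dz":0,"grip":0.4},{"wx":0,"wy":0,"wz":-0.0166,"dx":0,"dy":0,"dz":0,"grip":0.4}]'; python3 -m creep '[{"wx":0,"wy":0,"wz":0,"dx":2,"dy":-41,"dz":0,"grip":0.4},{"wx":0,"wy":0,"wz":0,"dx":3,"dy":-41,"dz":0,"grip":0.4},{"wx":0,"wy":0,"wz":0,"dx":3,"dy":-41,"dz":0,"grip":0.4},{"wx":0,"wy":0,"wz":0,"dx":3,"dy":-41,"dz":0,"grip":0.4},{"wx":0,"wy":0,"wz":0,"dx":3,"dy":-41,"dz":0,"grip":0.4}]';python3 -m creep '[{"wx":0,"wy":0,"wz":0,"dx":3,"dy":-41,"dz":0,"grip":0.4},{"wx":0,"wy":0,"wz":0,"dx":3,"dy":-41,"dz":0,"grip":0.4},{"wx":0,"wy":0,"wz":0,"dx":3,"dy":-41,"dz":0,"grip":0.4},{"wx":0,"wy":0,"wz":0,"dx":3,"dy":-41,"dz":0,"grip":0.4},{"wx":0,"wy":0,"wz":0,"dx":3,"dy":-41,"dz":0,"grip":0.4}]';python3 -m creep '[{"wx":0,"wy":0,"wz":0,"dx":3,"dy":-41,"dz":0,"grip":0.4},{"wx":0,"wy":0,"wz":0,"dx":0,"dy":-35,"dz":0,"grip":0.3},{"wx":0,"wy":0,"wz":0,"dx":0,"dy":0,"dz":0,"grip":0.3},{"wx":0,"wy":0,"wz":0,"dx":0,"dy":0,"dz":0,"grip":0.3}]'; python3 -c "
from h import *
go(.5857,-.2353,.031,np.pi+TH)
shot('wrist','w12.png');shot('top','top4.png')"
```

```text
time_s: 10.82
tool_pos: [0.6212, 0.2508, 0.239]
eef_rot: [-3.141, -0.001, 3.133]
contact_force: [-0.0, -0.2, -1.1]
finger_gap: 0.602
time_s: 11.23
tool_pos: [0.6039, 0.0444, 0.2393]
eef_rot: [-3.142, -0.0, 3.125]
contact_force: [0.4, 0.1, -0.9]
finger_gap: 0.598
time_s: 11.65
tool_pos: [0.586, -0.1606, 0.2394]
eef_rot: [3.141, 0.0, 3.125]
contact_force: [1.9, 0.2, -0.8]
finger_gap: 0.602
time_s: 11.98
tool_pos: [0.5819, -0.2365, 0.2387]
eef_rot: [3.141, -0.001, 3.122]
contact_force: [-0.2, 1.8, 0.7]
finger_gap: 0.694
t 11.98 w [ 0.0006 -0.0007 -0.0124] d [ -3.8   1.3 207.7] F [-0.2  1.8  0.7] gap 0.694
```

View pics/w12.png

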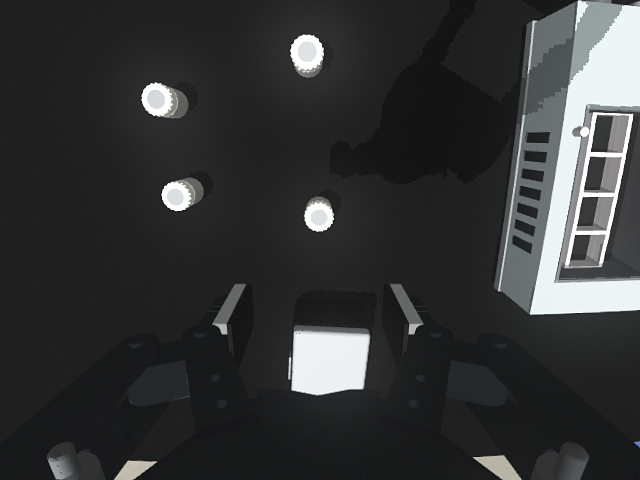

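View pics/top4.png

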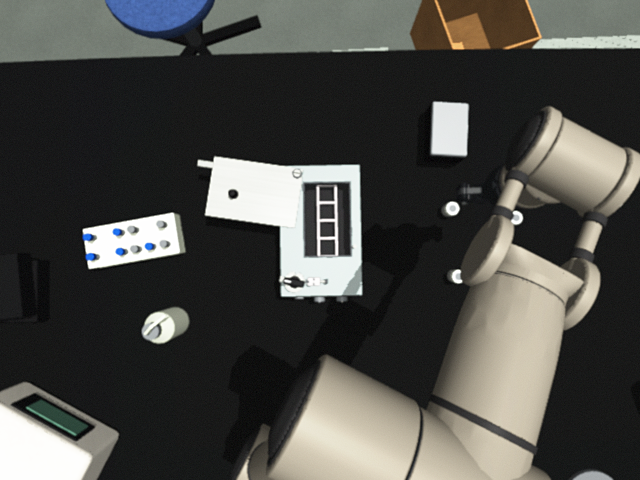

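The wrist view shows jars A (319,215), B (178,195), C (157,99) and D (307,50). I'll refine their positions on the lid plane and also check the pockets.

```bash
python3 - <<'E'
from h import *
c=shot('wrist','w13.png'); im=c['color']; 
hsv=cv2.cvtColor(im,cv2.COLOR_RGB2HSV)
g=im.min(2)
for n,(u,v) in dict(A=(319,215),B=(178,195),C=(157,99),D=(307,50)).items():
    # grey disc in lid centre
    p=g[v-14:v+15,u-14:u+15]; print(n,p[14,14],g[v-12,u-6:u+7].tolist()[:3])
    m=((p<225)&(p>140)).astype(np.uint8); k,l,s,ce=cv2.connectedComponentsWithStats(m,connectivity=4)
    best=min((i for i in range(1,k) if s[i,4]>40),key=lambda i:np.hypot(*(ce[i]-14)))
    q=ce[best]+[u-14,v-14]; print(s[best],q,onz(c,*q,.044).round(4))
for x,y in ((-.08,-.05),(.08,-.05),(.08,.05)): print((x,y),proj(c,[*S2W(x,y),.082]).round(1))
for x in (-.08,-.04,0,.04,.08): print(x,proj(c,[*S2W(x,-.018),.054]).round(1),proj(c,[*S2W(x,.018),.054]).round(1))
cv2.imwrite('pics/z5.png',cv2.resize(im[:,:,::-1][90:300,540:640],None,fx=4,fy=2.8,interpolation=cv2.INTER_CUBIC))
E
```

```text
A 221 [255, 241, 241]
[  3   8  16  16 194] [315.68556701 216.53092784] [ 0.5854 -0.2352  0.044 ]
B 219 [255, 255, 255]
[  1   7  16  16 201] [172.47761194 195.43283582] [ 0.5611 -0.3798  0.044 ]
C 212 [255, 255, 255]
[  2   4  18  19 258] [153.53488372  97.82945736] [ 0.4677 -0.3867  0.044 ]
D 222 [255, 255, 255]
[  3   6  18  19 280] [304.55714286  50.64642857] [ 0.4311 -0.2428  0.044 ]
(-0.08, -0.05) [[585.4 109.2]]
(0.08, -0.05) [[553.7 280.1]]
(0.08, 0.05) [[642.5 277.8]]
-0.08 [[594.  112.6]] [[626.9 114.2]]
-0.04 [[586.9 155. ]] [[619.2 155.9]]
0 [[579.4 195.3]] [[611.2 195.6]]
0.04 [[571.8 233.3]] [[602.9 233.1]]
0.08 [[564.3 269.1]] [[594.6 268.5]]
```

View pics/z5.png

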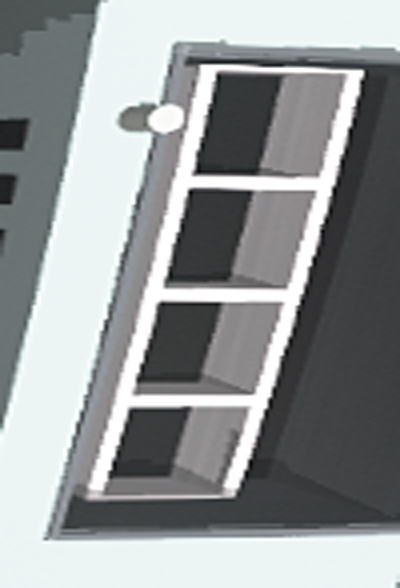

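```bash
python3 -m creep '[{"wx":0,"wy":0,"wz":-0.0124,"dx":-3.6,"dy":1.2,"dz":0,"grip":0.3},{"wx":0,"wy":0,"wz":0,"dx":0,"dy":0,"dz":40,"grip":0.3},{"wx":0,"wy":0,"wz":0,"dx":0,"dy":0,"dz":40,"grip":0.3},{"wx":0,"wy":0,"wz":0,"dx":0,"dy":0,"dz":40,"grip":0.3},{"wx":0,"wy":0,"wz":0,"dx":0,"dy":0,"dz":20,"grip":0.3}]';python3 -m creep '[{"wx":0,"wy":0,"wz":0,"dx":0,"dy":0,"dz":0,"grip":0.3},{"wx":0,"wy":0,"wz":0,"dx":0,"dy":0,"dz":0,"grip":0.3}]'; python3 -c "
from h import *
go(.5855,-.2352,.030,np.pi+TH)
shot('wrist','w14.png')"
```

```text
time_s: 12.55
tool_pos: [0.5845, -0.2306, 0.0946]
eef_rot: [3.138, -0.006, -3.141]
contact_force: [-0.8, -0.1, -1.0]
finger_gap: 0.705
time_s: 12.72
tool_pos: [0.5864, -0.2322, 0.099]
eef_rot: [3.141, -0.001, 3.141]
contact_force: [0.4, -0.1, 1.8]
finger_gap: 0.7
t 12.72 w [ 0.0009 -0.0013  0.0074] d [ 0.9 -3.  69. ] F [ 0.4 -0.1  1.8] gap 0.7
```

View pics/w14.png

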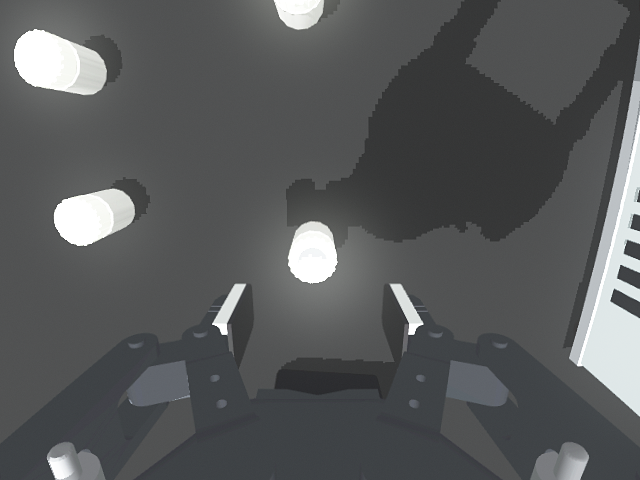

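```bash
python3 -m creep '[{"wx":0,"wy":0,"wz":0.0074,"dx":0.9,"dy":-3,"dz":0,"grip":0.3},{"wx":0,"wy":0,"wz":0,"dx":0,"dy":0,"dz":30,"grip":0.3},{"wx":0,"wy":0,"wz":0,"dx":0,"dy":0,"dz":0,"grip":0.3},{"wx":0,"wy":0,"wz":0,"dx":0,"dy":0,"dz":0,"grip":0.3}]'; python3 -c "
from h import *
go(.5855,-.2352,.030,np.pi+TH)
c=shot('wrist','w15.png'); s=observe();print(proj(c,[.5855,-.2352,.044]))"
```

```text
time_s: 13.1
tool_pos: [0.585, -0.2364, 0.0699]
eef_rot: [3.141, -0.001, 3.132]
contact_force: [-0.3, -0.8, -0.3]
finger_gap: 0.702
t 13.10 w [ 0.0005 -0.0007 -0.0018] d [-0.5  1.2 39.9] F [-0.3 -0.8 -0.3] gap 0.702
[[318.87470915 282.88519307]]
```

View pics/w15.png

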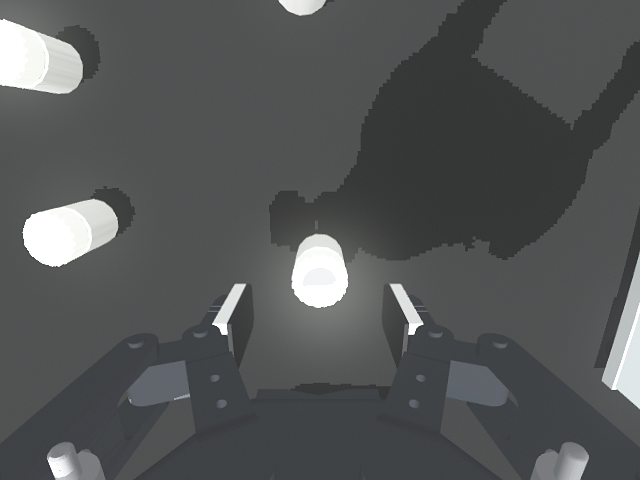

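Jar A's lid is at (320,280), midway between the pads. I'll go down and grip it.

```bash
python3 -m creep '[{"wx":0,"wy":0,"wz":0,"dx":-0.5,"dy":0.6,"dz":25,"grip":0.3},{"wx":0,"wy":0,"wz":0,"dx":0,"dy":0,"dz":14,"grip":0.3},{"wx":0,"wy":0,"wz":0,"dx":0,"dy":0,"dz":0,"grip":0.3},{"wx":0,"wy":0,"wz":0,"dx":0,"dy":0,"dz":0,"grip":0.3}]';python3 -m creep '[{"wx":0,"wy":0,"wz":0,"dx":0,"dy":0,"dz":0,"grip":1},{"wx":0,"wy":0,"wz":0,"dx":0,"dy":0,"dz":0,"grip":1},{"wx":0,"wy":0,"wz":0,"dx":0,"dy":0,"dz":0,"grip":1},{"wx":0,"wy":0,"wz":0,"dx":0,"dy":0,"dz":0,"grip":1},{"wx":0,"wy":0,"wz":0,"dx":0,"dy":0,"dz":0,"grip":1}]'; python3 -c "
from h import *
go(.5855,-.2352,.030,np.pi+TH)
c=shot('wrist','w16.png')"
```

```text
time_s: 13.48
tool_pos: [0.5862, -0.2361, 0.0314]
eef_rot: [-3.141, 0.001, 3.132]
contact_force: [0.6, -1.2, 1.3]
finger_gap: 0.699
time_s: 13.9
tool_pos: [0.5868, -0.2364, 0.0323]
eef_rot: [-3.14, 0.003, 3.132]
contact_force: [-1.3, -0.2, 6.3]
finger_gap: 0.327
t 13.90 w [-0.0016  0.003  -0.0016] d [1.3 1.2 2.3] F [-1.3 -0.2  6.3] gap 0.327
```

View pics/w16.png

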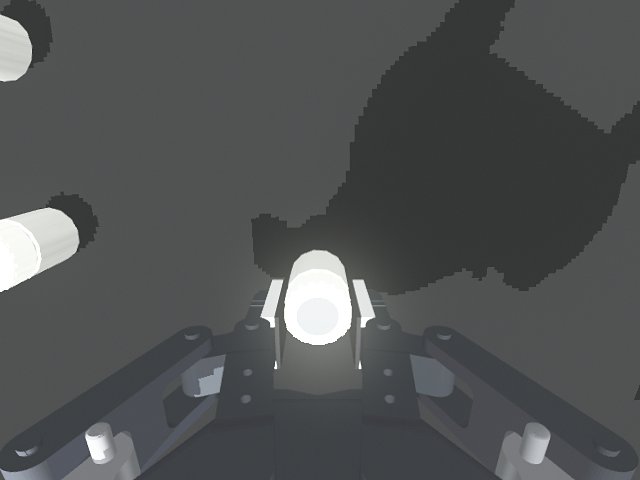

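```bash
cat >> h.py <<'E'
def lid(c,z,win=(250,390,240,400),fn=None):
    """lid-top grey disc centre in grip -> world at plane z"""
    u0,u1,v0,v1=win; p=c['color'].min(2)[v0:v1,u0:u1]
    m=((p>150)).astype(np.uint8)
    return m
E
python3 -c "
from h import *
c=shot('wrist','w17.png'); s=observe()
print(s['tool_pos'],onz(c,318,316,.044))"
python3 -m creep '[{"wx":0,"wy":0,"wz":0,"dx":0,"dy":0,"dz":-30,"grip":1},{"wx":0,"wy":0,"wz":0,"dx":0,"dy":0,"dz":-40,"grip":1},{"wx":0,"wy":0,"wz":0,"dx":0,"dy":0,"dz":-40,"grip":1},{"wx":0,"wy":0,"wz":0,"dx":0,"dy":0,"dz":-40,"grip":1},{"wx":0,"wy":0,"wz":0,"dx":0,"dy":0,"dz":0,"grip":1}]'; python3 -c "
from h import *
go(*S2W(.06,0),.180,np.pi+TH)
"
```

```text
[ 0.58680736 -0.236429    0.03228782] [ 0.58532319 -0.23573566  0.044     ]
time_s: 14.42
tool_pos: [0.5893, -0.2377, 0.1904]
eef_rot: [-3.134, 0.014, 3.133]
contact_force: [2.0, -0.3, 0.6]
finger_gap: 0.329
t 14.42 w [-0.0077  0.0145 -0.0015] d [-32.9 287.6  10.4] F [ 2.  -0.3  0.6] gap 0.329
```

```bash
python3 -m creep '[{"wx":0,"wy":0,"wz":0,"dx":-5,"dy":41,"dz":0,"grip":1},{"wx":0,"wy":0,"wz":0,"dx":-5,"dy":41,"dz":0,"grip":1},{"wx":0,"wy":0,"wz":0,"dx":-5,"dy":41,"dz":0,"grip":1},{"wx":0,"wy":0,"wz":0,"dx":-5,"dy":41,"dz":0,"grip":1},{"wx":0,"wy":0,"wz":0,"dx":-5,"dy":41,"dz":0,"grip":1}]';python3 -m creep '[{"wx":0,"wy":0,"wz":0,"dx":-5,"dy":41,"dz":0,"grip":1},{"wx":0,"wy":0,"wz":0,"dx":-5,"dy":40,"dz":0,"grip":1},{"wx":0,"wy":0,"wz":0,"dx":0,"dy":0,"dz":0,"grip":1},{"wx":0,"wy":0,"wz":0,"dx":0,"dy":0,"dz":0,"grip":1},{"wx":0,"wy":0,"wz":0,"dx":0,"dy":0,"dz":0,"grip":1}]'; python3 -c "
from h import *
P=S2W(.06,0);go(P[0]+.0013,P[1]-.0004,.12,np.pi+TH)
c=shot('wrist','w18.png')"
```

```text
time_s: 14.83
tool_pos: [0.6126, -0.0294, 0.1808]
eef_rot: [-3.142, 0.001, 3.132]
contact_force: [0.3, 0.6, -1.0]
finger_gap: 0.323
time_s: 15.25
tool_pos: [0.6233, 0.0496, 0.1804]
eef_rot: [-3.141, 0.0, 3.133]
contact_force: [-0.2, -0.1, -1.0]
finger_gap: 0.326
t 15.25 w [-0.0005  0.0002 -0.0009] d [-2.4 -0.4 60.4] F [-0.2 -0.1 -1. ] gap 0.326
```

View pics/w18.png

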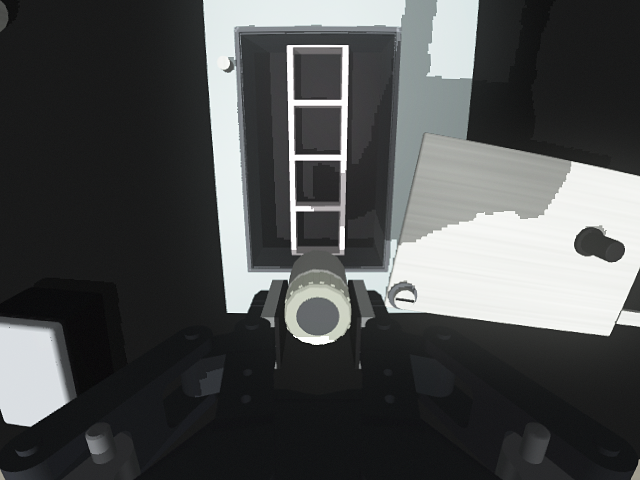

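```bash
python3 - <<'E'
from h import *
c=shot('wrist','w19.png')
for x in (-.082,-.04,0,.04): print(x,proj(c,[*S2W(x,-.022),.054]).round(1),proj(c,[*S2W(x,.022),.054]).round(1))
for x,y in ((-.08,-.05),(-.08,.05)): print(proj(c,[*S2W(x,y),.082]).round(1))
im=c['color'][:,:,::-1]
cv2.imwrite('pics/z6.png',cv2.resize(im[15:285,225:415],None,fx=4,fy=2.2,interpolation=cv2.INTER_CUBIC))
E
```

```text
-0.082 [[286.9  41.1]] [[348.6  40.9]]
-0.04 [[288.2 102.7]] [[347.6 102.6]]
0 [[289.4 157.6]] [[346.5 157.5]]
0.04 [[290.6 208.7]] [[345.5 208.6]]
[[239.1  32.6]]
[[396.5  32.3]]
```

View pics/z6.png

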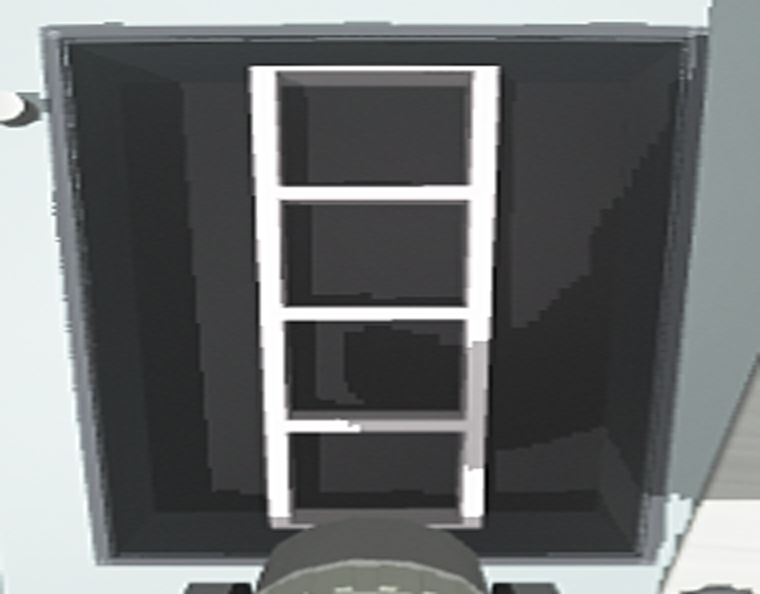

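```bash
python3 -m creep '[{"wx":0,"wy":0,"wz":0,"dx":-2.4,"dy":-0.2,"dz":30,"grip":1},{"wx":0,"wy":0,"wz":0,"dx":0,"dy":0,"dz":30,"grip":1},{"wx":0,"wy":0,"wz":0,"dx":0,"dy":0,"dz":20,"grip":1},{"wx":0,"wy":0,"wz":0,"dx":0,"dy":0,"dz":0,"grip":1},{"wx":0,"wy":0,"wz":0,"dx":0,"dy":0,"dz":0,"grip":1}]'; python3 -c "
from h import *
P=S2W(.06,0);go(P[0]+.0013,P[1]-.0004,.066,np.pi+TH)"
```

```text
time_s: 15.77
tool_pos: [0.6254, 0.0481, 0.0997]
eef_rot: [3.142, -0.002, 3.13]
contact_force: [0.3, 0.1, -0.6]
finger_gap: 0.328
t 15.77 w [ 0.     -0.0021 -0.0037] d [-0.3  1.1 33.7] F [ 0.3  0.1 -0.6] gap 0.328
```

```bash
python3 -m creep '[{"wx":0,"wy":0,"wz":-0.003,"dx":-0.3,"dy":1,"dz":6,"grip":1},{"wx":0,"wy":0,"wz":0,"dx":0,"dy":0,"dz":12,"grip":1},{"wx":0,"wy":0,"wz":0,"dx":0,"dy":0,"dz":10,"grip":1},{"wx":0,"wy":0,"wz":0,"dx":0,"dy":0,"dz":4,"grip":1},{"wx":0,"wy":0,"wz":0,"dx":0,"dy":0,"dz":0,"grip":1}]'; python3 -c "
from h import *
P=S2W(.06,0);go(P[0]+.0013,P[1]-.0004,.066,np.pi+TH)"
```

```text
time_s: 16.18
tool_pos: [0.6254, 0.0506, 0.067]
eef_rot: [3.141, -0.002, 3.135]
contact_force: [-0.2, 0.2, -0.5]
finger_gap: 0.325
t 16.18 w [ 0.0001 -0.0021  0.0013] d [-0.4 -1.4  1. ] F [-0.2  0.2 -0.5] gap 0.325
```

```bash
python3 -m creep '[{"wx":0,"wy":0,"wz":0,"dx":0,"dy":-0.5,"dz":1.5,"grip":1},{"wx":0,"wy":0,"wz":0,"dx":0,"dy":0,"dz":0,"grip":1}]'; python3 -m creep '[{"wx":0,"wy":0,"wz":0,"dx":0,"dy":0,"dz":0,"grip":0.45},{"wx":0,"wy":0,"wz":0,"dx":0,"dy":0,"dz":0,"grip":0.45},{"wx":0,"wy":0,"wz":0,"dx":0,"dy":0,"dz":-15,"grip":0.45},{"wx":0,"wy":0,"wz":0,"dx":0,"dy":0,"dz":-35,"grip":0.45},{"wx":0,"wy":0,"wz":0,"dx":0,"dy":0,"dz":-40,"grip":0.45}]'; python3 -c "
from h import *
c=shot('wrist','w20.png')
go(.5615,-.38,.12,np.pi+TH)"
```

```text
time_s: 16.35
tool_pos: [0.6262, 0.05, 0.0668]
eef_rot: [3.142, 0.0, 3.135]
contact_force: [0.1, 0.8, -1.4]
finger_gap: 0.328
time_s: 16.77
tool_pos: [0.6247, 0.0501, 0.1558]
eef_rot: [3.141, -0.005, 3.135]
contact_force: [1.9, -0.2, -0.1]
finger_gap: 0.55
t 16.82 w [-0.0003  0.012   0.0015] d [  64.7 -430.5   46.7] F [ 3.3 -0.1  7.4] gap 0.552
```

View pics/w20.png

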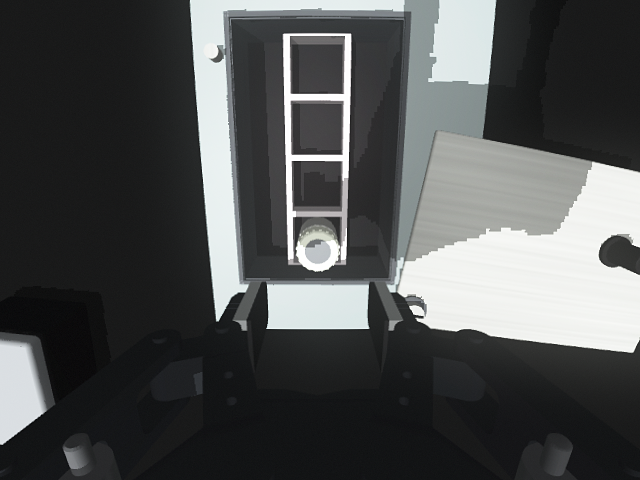

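Jar A is upright in pocket 3. Next is jar B.

```bash
python3 -m creep '[{"wx":0,"wy":0,"wz":0,"dx":6,"dy":-40,"dz":-8,"grip":0.3},{"wx":0,"wy":0,"wz":0,"dx":6,"dy":-40,"dz":0,"grip":0.3},{"wx":0,"wy":0,"wz":0,"dx":6,"dy":-40,"dz":0,"grip":0.3},{"wx":0,"wy":0,"wz":0,"dx":6,"dy":-40,"dz":0,"grip":0.3},{"wx":0,"wy":0,"wz":0,"dx":6,"dy":-40,"dz":0,"grip":0.3}]';python3 -m creep '[{"wx":0,"wy":0,"wz":0,"dx":6,"dy":-40,"dz":0,"grip":0.3},{"wx":0,"wy":0,"wz":0,"dx":6,"dy":-40,"dz":0,"grip":0.3},{"wx":0,"wy":0,"wz":0,"dx":6,"dy":-40,"dz":0,"grip":0.3},{"wx":0,"wy":0,"wz":0,"dx":6,"dy":-40,"dz":0,"grip":0.3},{"wx":0,"wy":0,"wz":0,"dx":6,"dy":-40,"dz":0,"grip":0.3}]'; python3 -m creep '[{"wx":0,"wy":0,"wz":0,"dx":5,"dy":-30,"dz":0,"grip":0.3},{"wx":0,"wy":0,"wz":0,"dx":0,"dy":0,"dz":0,"grip":0.3},{"wx":0,"wy":0,"wz":0,"dx":0,"dy":0,"dz":0,"grip":0.3},{"wx":0,"wy":0,"wz":0,"dx":0,"dy":0,"dz":0,"grip":0.3}]';python3 -c "
from h import *
go(.5612,-.38,.07,np.pi+TH)
c=shot('wrist','w21.png')
for p in((.5612,-.38),(.468,-.387),(.4312,-.2432)): print(proj(c,[*p,.044]))"
```

```text
time_s: 17.23
tool_pos: [0.5946, -0.1514, 0.1655]
eef_rot: [-3.141, 0.002, 3.136]
contact_force: [0.6, 0.0, 0.1]
finger_gap: 0.698
time_s: 17.65
tool_pos: [0.5632, -0.3516, 0.1653]
eef_rot: [-3.141, 0.001, 3.135]
contact_force: [0.1, -1.0, -0.2]
finger_gap: 0.699
time_s: 17.98
tool_pos: [0.5585, -0.3791, 0.1648]
eef_rot: [3.141, 0.0, 3.135]
contact_force: [-0.4, 0.1, 0.4]
finger_gap: 0.703
t 17.98 w [0.0005 0.0002 0.0011] d [-2.7 -0.9 94.8] F [-0.4  0.1  0.4] gap 0.703
[[315.69801008 236.53249252]]
[[305.17784775 113.93916812]]
[[504.36345963  62.17896432]]
```

View pics/w21.png

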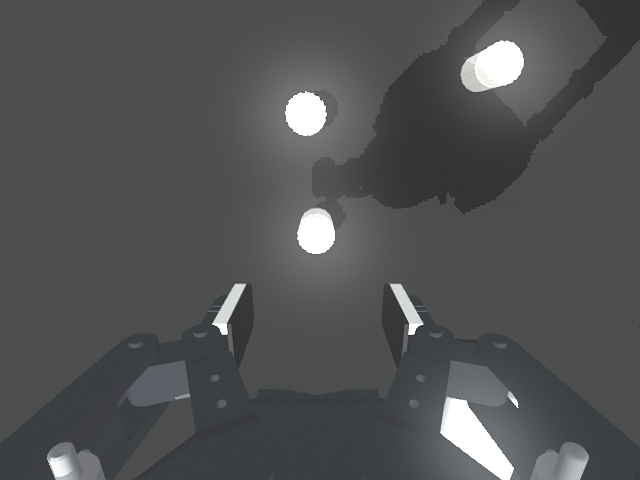

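```bash
python3 -m creep '[{"wx":0,"wy":0,"wz":0,"dx":-2.5,"dy":-0.9,"dz":35,"grip":0.3},{"wx":0,"wy":0,"wz":0,"dx":0,"dy":0,"dz":35,"grip":0.3},{"wx":0,"wy":0,"wz":0,"dx":0,"dy":0,"dz":15,"grip":0.3},{"wx":0,"wy":0,"wz":0,"dx":0,"dy":0,"dz":0,"grip":0.3},{"wx":0,"wy":0,"wz":0,"dx":0,"dy":0,"dz":0,"grip":0.3}]';python3 -c "
from h import *
go(.5612,-.38,.03,np.pi+TH)
c=shot('wrist','w22.png')
for p in((.5612,-.38),(.468,-.387),(.4312,-.2432)): print(proj(c,[*p,.044]))"
```

```text
time_s: 18.45
tool_pos: [0.5614, -0.3789, 0.0797]
eef_rot: [3.141, -0.001, 3.137]
contact_force: [-0.2, -0.5, 0.8]
finger_gap: 0.701
t 18.45 w [ 0.0009 -0.0007  0.0032] d [ 0.2 -1.1 49.7] F [-0.2 -0.5  0.8] gap 0.701
[[314.70230526 274.43470682]]
[[298.97777113  93.89997691]]
[[596.11607546  20.7783983 ]]
```

View pics/w22.png

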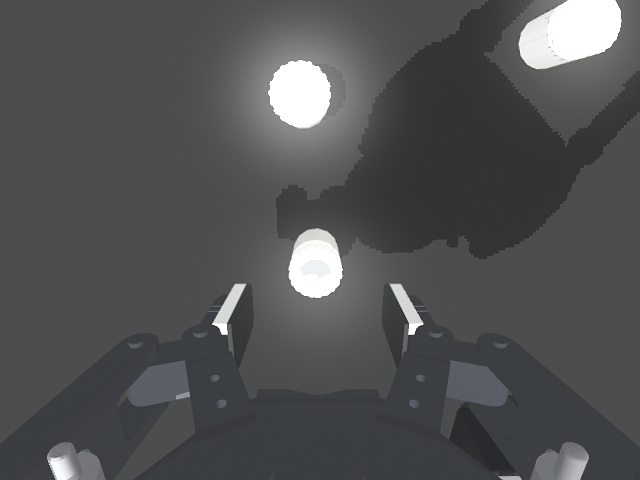

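```bash
python3 -m creep '[{"wx":0,"wy":0,"wz":0.002,"dx":-0.5,"dy":-0.8,"dz":28,"grip":0.3},{"wx":0,"wy":0,"wz":0,"dx":0,"dy":0,"dz":20,"grip":0.3},{"wx":0,"wy":0,"wz":0,"dx":0,"dy":0,"dz":0,"grip":0.3},{"wx":0,"wy":0,"wz":0,"dx":0,"dy":0,"dz":0,"grip":0.3},{"wx":0,"wy":0,"wz":0,"dx":0,"dy":0,"dz":0,"grip":1}]';python3 -m creep '[{"wx":0,"wy":0,"wz":0,"dx":0,"dy":0,"dz":0,"grip":1},{"wx":0,"wy":0,"wz":0,"dx":0,"dy":0,"dz":0,"grip":1},{"wx":0,"wy":0,"wz":0,"dx":0,"dy":0,"dz":0,"grip":1},{"wx":0,"wy":0,"wz":0,"dx":0,"dy":0,"dz":0,"grip":1},{"wx":0,"wy":0,"wz":0,"dx":0,"dy":0,"dz":0,"grip":1}]'; python3 -c "
from h import *
go(.5612,-.38,.030,np.pi+TH)
c=shot('wrist','w23.png')"
```

```text
time_s: 18.92
tool_pos: [0.5627, -0.382, 0.0344]
eef_rot: [-3.139, 0.003, 3.134]
contact_force: [0.8, -0.9, -0.1]
finger_gap: 0.578
time_s: 19.33
tool_pos: [0.5625, -0.3821, 0.0344]
eef_rot: [-3.139, 0.003, 3.133]
contact_force: [0.0, 1.2, 6.6]
finger_gap: 0.325
t 19.33 w [-0.0026  0.0033 -0.0007] d [1.4 2.  4.4] F [0.  1.2 6.6] gap 0.325
```

View pics/w23.png

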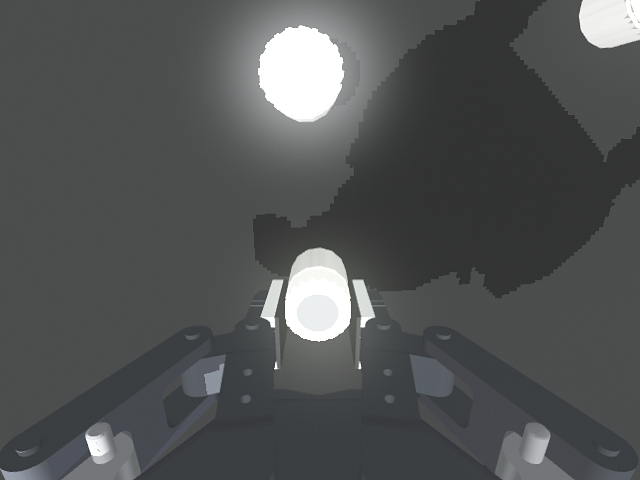

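```bash
python3 -c "
from h import *
c=shot('wrist','w24.png'); s=observe()
print(onz(c,318,312,.044)-s['tool_pos'])"
python3 -m creep '[{"wx":0,"wy":0,"wz":0,"dx":0,"dy":0,"dz":-30,"grip":1},{"wx":0,"wy":0,"wz":0,"dx":0,"dy":0,"dz":-40,"grip":1},{"wx":0,"wy":0,"wz":0,"dx":0,"dy":0,"dz":-40,"grip":1},{"wx":0,"wy":0,"wz":0,"dx":0,"dy":0,"dz":-25,"grip":1},{"wx":0,"wy":0,"wz":0,"dx":0,"dy":0,"dz":0,"grip":1}]'; python3 -c "
from h import *
P=S2W(.02,0);go(P[0]+.0015,P[1]-.0004,.165,np.pi+TH)
"
```

```text
[-0.00213653  0.00070322  0.00958769]
time_s: 19.85
tool_pos: [0.5639, -0.3834, 0.1755]
eef_rot: [-3.133, 0.011, 3.134]
contact_force: [0.9, 0.0, -0.5]
finger_gap: 0.326
t 19.85 w [-0.009   0.0107 -0.0006] d [-18.7 433.1  10.5] F [ 0.9  0.  -0.5] gap 0.326
```

```bash
python3 -m creep '[{"wx":0,"wy":0,"wz":0,"dx":-2,"dy":39,"dz":0,"grip":1},{"wx":0,"wy":0,"wz":0,"dx":-2,"dy":39,"dz":0,"grip":1},{"wx":0,"wy":0,"wz":0,"dx":-2,"dy":39,"dz":0,"grip":1},{"wx":0,"wy":0,"wz":0,"dx":-2,"dy":39,"dz":0,"grip":1},{"wx":0,"wy":0,"wz":0,"dx":-2,"dy":39,"dz":0,"grip":1}]';python3 -m creep '[{"wx":0,"wy":0,"wz":0,"dx":-2,"dy":39,"dz":0,"grip":1},{"wx":0,"wy":0,"wz":0,"dx":-2,"dy":39,"dz":0,"grip":1},{"wx":0,"wy":0,"wz":0,"dx":-2,"dy":39,"dz":0,"grip":1},{"wx":0,"wy":0,"wz":0,"dx":-2,"dy":39,"dz":0,"grip":1},{"wx":0,"wy":0,"wz":0,"dx":-1,"dy":39,"dz":0,"grip":1}]';python3 -m creep '[{"wx":0,"wy":0,"wz":0,"dx":0,"dy":39,"dz":0,"grip":1},{"wx":0,"wy":0,"wz":0,"dx":0,"dy":4,"dz":25,"grip":1},{"wx":0,"wy":0,"wz":0,"dx":0,"dy":0,"dz":30,"grip":1},{"wx":0,"wy":0,"wz":0,"dx":0,"dy":0,"dz":0,"grip":1},{"wx":0,"wy":0,"wz":0,"dx":0,"dy":0,"dz":0,"grip":1}]'; python3 -c "
from h import *
P=S2W(.02,0);go(P[0]+.0018,P[1]-.0005,.069,np.pi+TH)
c=shot('wrist','w25.png')"
```

```text
time_s: 20.27
tool_pos: [0.5725, -0.1846, 0.1668]
eef_rot: [3.141, 0.0, 3.133]
contact_force: [0.4, -0.1, -0.2]
finger_gap: 0.324
time_s: 20.68
tool_pos: [0.5833, 0.0105, 0.1669]
eef_rot: [3.142, 0.0, 3.133]
contact_force: [1.0, -0.8, -1.5]
finger_gap: 0.328
time_s: 21.1
tool_pos: [0.5828, 0.0516, 0.1108]
eef_rot: [3.141, -0.004, 3.134]
contact_force: [0.1, -0.2, -0.5]
finger_gap: 0.325
t 21.10 w [ 0.0001 -0.0038 -0.0005] d [-3.4 -2.2 41.8] F [ 0.1 -0.2 -0.5] gap 0.325
```

View pics/w25.png

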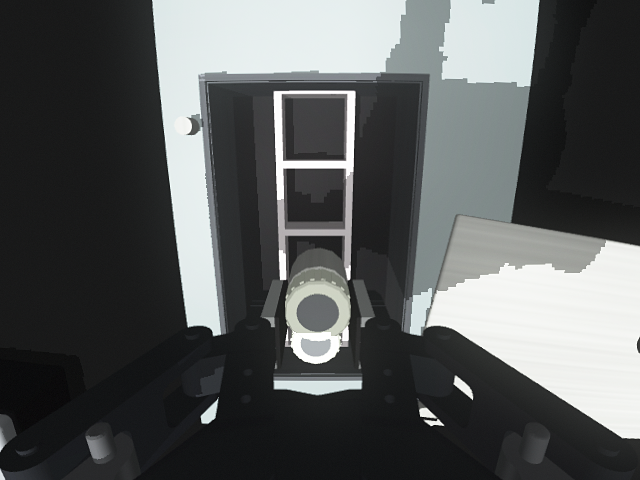

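```bash
python3 -m creep '[{"wx":0,"wy":0,"wz":0,"dx":-3,"dy":-2,"dz":5,"grip":1},{"wx":0,"wy":0,"wz":0,"dx":0,"dy":0,"dz":6,"grip":1},{"wx":0,"wy":0,"wz":0,"dx":0,"dy":0,"dz":0,"grip":1},{"wx":0,"wy":0,"wz":0,"dx":0,"dy":0,"dz":0,"grip":1}]'; python3 -c "
from h import *
P=S2W(.02,0);go(P[0]+.0018,P[1]-.0005,.069,np.pi+TH)"
```

```text
time_s: 21.48
tool_pos: [0.587, 0.0491, 0.101]
eef_rot: [3.141, 0.0, 3.133]
contact_force: [0.0, 0.7, -1.7]
finger_gap: 0.327
t 21.48 w [ 0.0001  0.0001 -0.0015] d [ 0.8  0.3 32. ] F [ 0.   0.7 -1.7] gap 0.327
```

```bash
python3 -m creep '[{"wx":0,"wy":0,"wz":0,"dx":0.6,"dy":0.2,"dz":14,"grip":1},{"wx":0,"wy":0,"wz":0,"dx":0,"dy":0,"dz":12,"grip":1},{"wx":0,"wy":0,"wz":0,"dx":0,"dy":0,"dz":5,"grip":1},{"wx":0,"wy":0,"wz":0,"dx":0,"dy":0,"dz":0,"grip":1},{"wx":0,"wy":0,"wz":0,"dx":0,"dy":0,"dz":1.5,"grip":1}]'; python3 -c "
from h import *
P=S2W(.02,0);go(P[0]+.0018,P[1]-.0005,.069,np.pi+TH)"
```

```text
time_s: 21.9
tool_pos: [0.5868, 0.0497, 0.0689]
eef_rot: [3.142, 0.001, 3.133]
contact_force: [0.0, 0.4, -0.6]
finger_gap: 0.325
t 21.90 w [ 0.      0.0011 -0.0008] d [ 0.6 -0.3 -0.1] F [ 0.   0.4 -0.6] gap 0.325
```

```bash
python3 -m creep '[{"wx":0,"wy":0,"wz":0,"dx":0,"dy":0,"dz":0.5,"grip":0.45},{"wx":0,"wy":0,"wz":0,"dx":0,"dy":0,"dz":0,"grip":0.45},{"wx":0,"wy":0,"wz":0,"dx":0,"dy":0,"dz":-15,"grip":0.45},{"wx":0,"wy":0,"wz":0,"dx":0,"dy":0,"dz":-40,"grip":0.45},{"wx":0,"wy":0,"wz":0,"dx":0,"dy":0,"dz":-40,"grip":0.45}]'; python3 -c "
from h import *
c=shot('wrist','w26.png')
go(.4678,-.387,.16,np.pi+TH)"
```

```text
time_s: 22.32
tool_pos: [0.5853, 0.0498, 0.1629]
eef_rot: [3.141, -0.004, 3.133]
contact_force: [1.4, -0.1, 0.2]
finger_gap: 0.549
t 22.37 w [-0.0004  0.0128 -0.0005] d [ 118.9 -437.6   13. ] F [3.1 1.2 7.4] gap 0.552
```

View pics/w26.png

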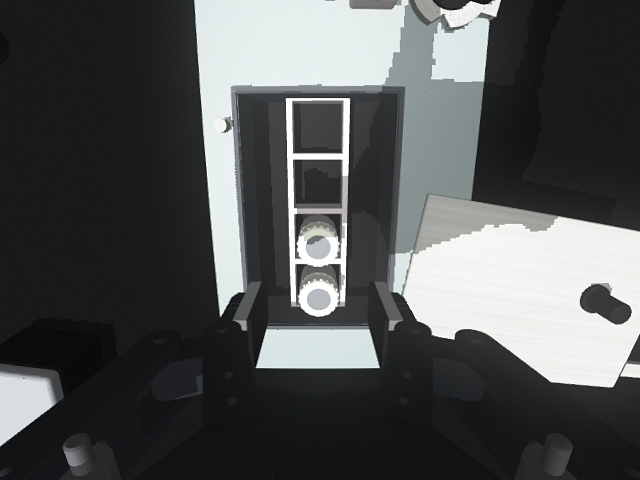

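Two jars are seated. Next is jar C.

```bash
python3 -m creep '[{"wx":0,"wy":0,"wz":0,"dx":10,"dy":-38,"dz":0,"grip":0.3},{"wx":0,"wy":0,"wz":0,"dx":10,"dy":-38,"dz":0,"grip":0.3},{"wx":0,"wy":0,"wz":0,"dx":10,"dy":-38,"dz":0,"grip":0.3},{"wx":0,"wy":0,"wz":0,"dx":10,"dy":-38,"dz":0,"grip":0.3},{"wx":0,"wy":0,"wz":0,"dx":10,"dy":-38,"dz":0,"grip":0.3}]';python3 -m creep '[{"wx":0,"wy":0,"wz":0,"dx":10,"dy":-38,"dz":0,"grip":0.3},{"wx":0,"wy":0,"wz":0,"dx":10,"dy":-38,"dz":0,"grip":0.3},{"wx":0,"wy":0,"wz":0,"dx":10,"dy":-38,"dz":0,"grip":0.3},{"wx":0,"wy":0,"wz":0,"dx":10,"dy":-38,"dz":0,"grip":0.3},{"wx":0,"wy":0,"wz":0,"dx":10,"dy":-38,"dz":0,"grip":0.3}]';python3 -m creep '[{"wx":0,"wy":0,"wz":0,"dx":10,"dy":-38,"dz":0,"grip":0.3},{"wx":0,"wy":0,"wz":0,"dx":9,"dy":-20,"dz":0,"grip":0.3},{"wx":0,"wy":0,"wz":0,"dx":0,"dy":0,"dz":0,"grip":0.3},{"wx":0,"wy":0,"wz":0,"dx":0,"dy":0,"dz":0,"grip":0.3},{"wx":0,"wy":0,"wz":0,"dx":0,"dy":0,"dz":0,"grip":0.3}]';python3 -c "
from h import *
go(.4678,-.387,.08,np.pi+TH)
c=shot('wrist','w27.png')
for p in((.4678,-.387),(.4312,-.2432)): print(proj(c,[*p,.044]))"
```

```text
time_s: 22.78
tool_pos: [0.5343, -0.1414, 0.1635]
eef_rot: [-3.141, 0.002, 3.134]
contact_force: [0.1, -0.3, 0.1]
finger_gap: 0.701
time_s: 23.2
tool_pos: [0.4826, -0.3314, 0.1635]
eef_rot: [-3.141, 0.001, 3.133]
contact_force: [0.6, 0.0, 0.7]
finger_gap: 0.703
time_s: 23.62
tool_pos: [0.4639, -0.3866, 0.1629]
eef_rot: [3.141, 0.0, 3.133]
contact_force: [0.7, 0.0, -0.6]
finger_gap: 0.698
t 23.62 w [ 0.0004  0.0004 -0.0008] d [-3.9 -0.3 82.9] F [ 0.7  0.  -0.6] gap 0.698
[[316.45108412 238.51597742]]
[[499.9111507  192.27294594]]
```

View pics/w27.png

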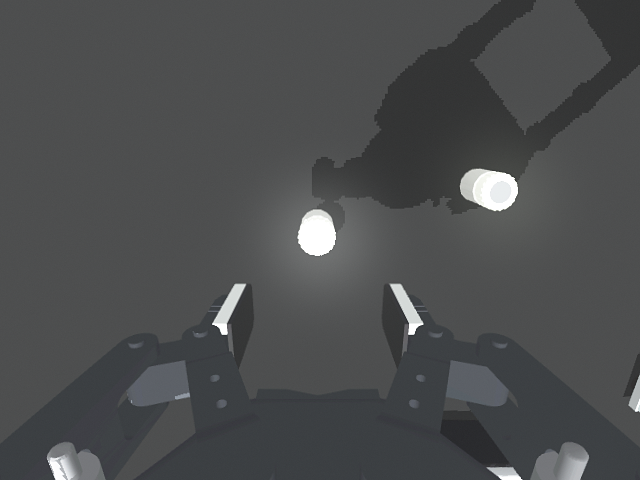

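```bash
python3 -m creep '[{"wx":0,"wy":0,"wz":0,"dx":-3.9,"dy":-0.2,"dz":35,"grip":0.3},{"wx":0,"wy":0,"wz":0,"dx":0,"dy":0,"dz":35,"grip":0.3},{"wx":0,"wy":0,"wz":0,"dx":0,"dy":0,"dz":13,"grip":0.3},{"wx":0,"wy":0,"wz":0,"dx":0,"dy":0,"dz":0,"grip":0.3},{"wx":0,"wy":0,"wz":0,"dx":0,"dy":0,"dz":0,"grip":0.3}]';python3 -c "
from h import *
go(.4678,-.387,.031,np.pi+TH)
c=shot('wrist','w28.png')
for p in((.4678,-.387),(.4312,-.2432)): print(proj(c,[*p,.044]))"
```

```text
time_s: 24.08
tool_pos: [0.4683, -0.3863, 0.0798]
eef_rot: [3.141, -0.001, 3.135]
contact_force: [1.1, -0.4, 0.0]
finger_gap: 0.704
t 24.08 w [ 0.0009 -0.0005  0.0011] d [ 0.5 -0.7 48.8] F [ 1.1 -0.4  0. ] gap 0.704
[[315.28165802 273.97909838]]
[[578.71227036 208.57583001]]
```

View pics/w28.png

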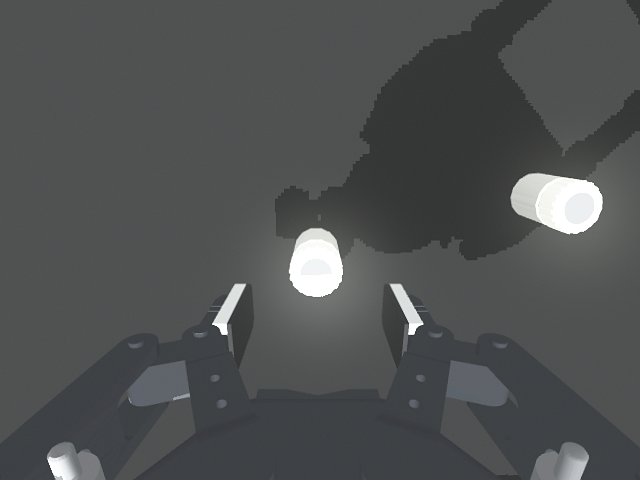

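```bash
python3 -m creep '[{"wx":0,"wy":0,"wz":0,"dx":1,"dy":-0.3,"dz":28,"grip":0.3},{"wx":0,"wy":0,"wz":0,"dx":0,"dy":0,"dz":22,"grip":0.3},{"wx":0,"wy":0,"wz":0,"dx":0,"dy":0,"dz":0,"grip":0.3},{"wx":0,"wy":0,"wz":0,"dx":0,"dy":0,"dz":0,"grip":0.3},{"wx":0,"wy":0,"wz":0,"dx":0,"dy":0,"dz":0,"grip":1}]';python3 -m creep '[{"wx":0,"wy":0,"wz":0,"dx":0,"dy":0,"dz":0,"grip":1},{"wx":0,"wy":0,"wz":0,"dx":0,"dy":0,"dz":0,"grip":1},{"wx":0,"wy":0,"wz":0,"dx":0,"dy":0,"dz":0,"grip":1},{"wx":0,"wy":0,"wz":0,"dx":0,"dy":0,"dz":0,"grip":1},{"wx":0,"wy":0,"wz":0,"dx":0,"dy":0,"dz":0,"grip":1}]'; python3 -c "
from h import *
go(.4678,-.387,.031,np.pi+TH)
c=shot('wrist','w29.png')"
```

```text
time_s: 24.55
tool_pos: [0.4678, -0.3886, 0.032]
eef_rot: [-3.139, 0.003, 3.134]
contact_force: [0.2, -0.6, 0.9]
finger_gap: 0.575
time_s: 24.97
tool_pos: [0.4677, -0.3887, 0.0321]
eef_rot: [-3.139, 0.003, 3.133]
contact_force: [-1.0, 0.8, 5.5]
finger_gap: 0.326
t 24.97 w [-0.0027  0.0028 -0.0006] d [-0.1  1.7  1.1] F [-1.   0.8  5.5] gap 0.326
```

View pics/w29.png

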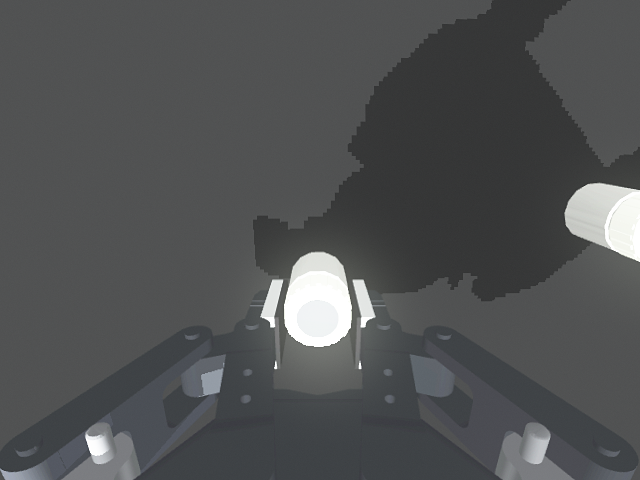

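```bash
python3 -m creep '[{"wx":0,"wy":0,"wz":0,"dx":0,"dy":0,"dz":-30,"grip":1},{"wx":0,"wy":0,"wz":0,"dx":0,"dy":0,"dz":-40,"grip":1},{"wx":0,"wy":0,"wz":0,"dx":0,"dy":0,"dz":-40,"grip":1},{"wx":0,"wy":0,"wz":0,"dx":0,"dy":0,"dz":-25,"grip":1},{"wx":0,"wy":0,"wz":0,"dx":-7,"dy":38,"dz":0,"grip":1}]';  python3 -m creep '[{"wx":0,"wy":0,"wz":0,"dx":-7,"dy":40,"dz":0,"grip":1},{"wx":0,"wy":0,"wz":0,"dx":-7,"dy":40,"dz":0,"grip":1},{"wx":0,"wy":0,"wz":0,"dx":-7,"dy":40,"dz":0,"grip":1},{"wx":0,"wy":0,"wz":0,"dx":-7,"dy":40,"dz":0,"grip":1},{"wx":0,"wy":0,"wz":0,"dx":-7,"dy":40,"dz":0,"grip":1}]'; python3 -m creep '[{"wx":0,"wy":0,"wz":0,"dx":-7,"dy":40,"dz":0,"grip":1},{"wx":0,"wy":0,"wz":0,"dx":-7,"dy":40,"dz":0,"grip":1},{"wx":0,"wy":0,"wz":0,"dx":-7,"dy":40,"dz":0,"grip":1},{"wx":0,"wy":0,"wz":0,"dx":-7,"dy":40,"dz":0,"grip":1},{"wx":0,"wy":0,"wz":0,"dx":-7,"dy":40,"dz":0,"grip":1}]'; python3 -m creep '[{"wx":0,"wy":0,"wz":0,"dx":0,"dy":0,"dz":30,"grip":1},{"wx":0,"wy":0,"wz":0,"dx":0,"dy":0,"dz":25,"grip":1},{"wx":0,"wy":0,"wz":0,"dx":0,"dy":0,"dz":0,"grip":1},{"wx":0,"wy":0,"wz":0,"dx":0,"dy":0,"dz":0,"grip":1}]';python3 -c "
from h import *
P=S2W(-.02,0);go(P[0]+.0007,P[1]-.0004,.067,np.pi+TH)
c=shot('wrist','w30.png')"
```

```text
time_s: 25.43
tool_pos: [0.4757, -0.3573, 0.1726]
eef_rot: [-3.128, 0.011, 3.129]
contact_force: [0.1, 0.1, -0.5]
finger_gap: 0.323
time_s: 25.85
tool_pos: [0.5107, -0.1484, 0.1659]
eef_rot: [-3.141, 0.002, 3.133]
contact_force: [0.8, -0.4, -1.2]
finger_gap: 0.326
time_s: 26.27
tool_pos: [0.5475, 0.0516, 0.166]
eef_rot: [-3.142, 0.002, 3.133]
contact_force: [0.9, 0.4, -1.0]
finger_gap: 0.327
time_s: 26.6
tool_pos: [0.5467, 0.0497, 0.1098]
eef_rot: [3.141, -0.002, 3.134]
contact_force: [1.0, -0.6, 0.2]
finger_gap: 0.33
t 26.60 w [ 0.0001 -0.002  -0.0005] d [ 1.6  0.1 42.8] F [ 1.  -0.6  0.2] gap 0.33
```

View pics/w30.png

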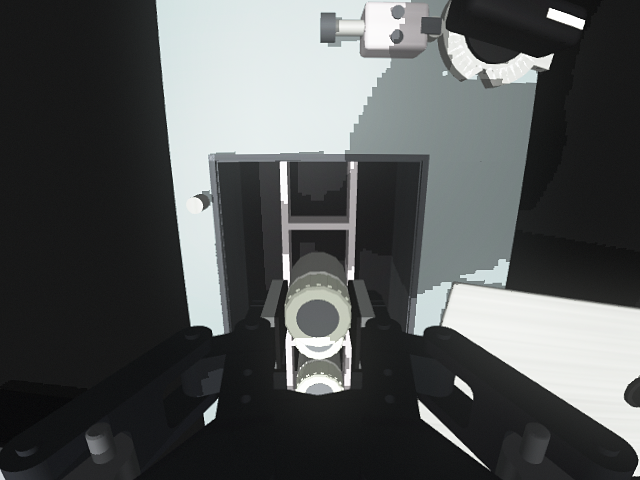

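```bash
python3 -m creep '[{"wx":0,"wy":0,"wz":0,"dx":1.4,"dy":0,"dz":5,"grip":1},{"wx":0,"wy":0,"wz":0,"dx":0,"dy":0,"dz":7,"grip":1},{"wx":0,"wy":0,"wz":0,"dx":0,"dy":0,"dz":0,"grip":1},{"wx":0,"wy":0,"wz":0,"dx":0,"dy":0,"dz":0,"grip":1}]'; python3 -c "
from h import *
P=S2W(-.02,0);go(P[0]+.0007,P[1]-.0004,.067,np.pi+TH)"
```

```text
time_s: 26.98
tool_pos: [0.5458, 0.0492, 0.0979]
eef_rot: [3.141, -0.0, 3.133]
contact_force: [-0.2, 1.0, -0.5]
finger_gap: 0.327
t 26.98 w [ 0.0001 -0.     -0.0014] d [ 0.7  0.6 30.9] F [-0.2  1.  -0.5] gap 0.327
```

```bash
python3 -m creep '[{"wx":0,"wy":0,"wz":0,"dx":0.6,"dy":0.4,"dz":13,"grip":1},{"wx":0,"wy":0,"wz":0,"dx":0,"dy":0,"dz":12,"grip":1},{"wx":0,"wy":0,"wz":0,"dx":0,"dy":0,"dz":5,"grip":1},{"wx":0,"wy":0,"wz":0,"dx":0,"dy":0,"dz":0,"grip":1},{"wx":0,"wy":0,"wz":0,"dx":0,"dy":0,"dz":1,"grip":1}]'; python3 -c "
from h import *
P=S2W(-.02,0);go(P[0]+.0007,P[1]-.0004,.067,np.pi+TH)"; python3 -m creep '[{"wx":0,"wy":0,"wz":0,"dx":0,"dy":0,"dz":0.5,"grip":0.45},{"wx":0,"wy":0,"wz":0,"dx":0,"dy":0,"dz":0,"grip":0.45},{"wx":0,"wy":0,"wz":0,"dx":0,"dy":0,"dz":-15,"grip":0.45},{"wx":0,"wy":0,"wz":0,"dx":0,"dy":0,"dz":-40,"grip":0.45},{"wx":0,"wy":0,"wz":0,"dx":0,"dy":0,"dz":-40,"grip":0.45}]'; python3 -c "
from h import *
c=shot('wrist','w31.png')
go(.4312,-.2432,.16,np.pi+TH)"
```

```text
time_s: 27.4
tool_pos: [0.5456, 0.0499, 0.0672]
eef_rot: [3.142, 0.0, 3.133]
contact_force: [0.1, -0.2, -2.0]
finger_gap: 0.328
t 27.40 w [ 0.0001  0.0005 -0.0008] d [ 0.4 -0.1  0.2] F [ 0.1 -0.2 -2. ] gap 0.328
time_s: 27.82
tool_pos: [0.5443, 0.05, 0.1617]
eef_rot: [3.141, -0.003, 3.133]
contact_force: [2.2, -0.5, 0.3]
finger_gap: 0.552
t 27.87 w [-0.0004  0.0127 -0.0004] d [ 115.5 -294.    11.1] F [3.3 0.3 6.9] gap 0.552
```

View pics/w31.png

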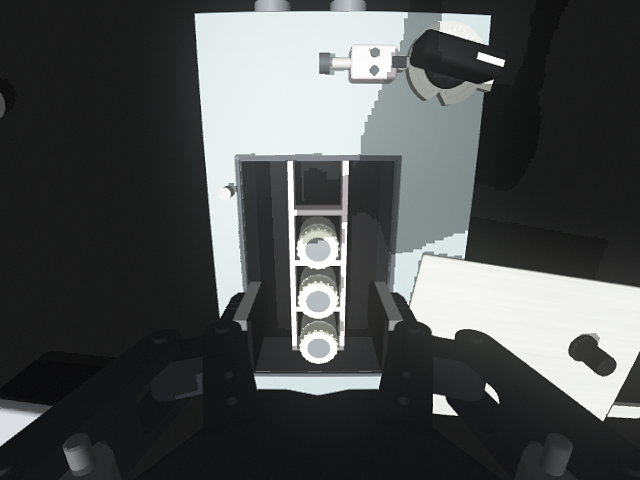

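Three jars are seated. Last is jar D.

```bash
python3 -m creep '[{"wx":0,"wy":0,"wz":0,"dx":14,"dy":-37,"dz":0,"grip":0.3},{"wx":0,"wy":0,"wz":0,"dx":14,"dy":-37,"dz":0,"grip":0.3},{"wx":0,"wy":0,"wz":0,"dx":14,"dy":-37,"dz":0,"grip":0.3},{"wx":0,"wy":0,"wz":0,"dx":14,"dy":-37,"dz":0,"grip":0.3},{"wx":0,"wy":0,"wz":0,"dx":14,"dy":-37,"dz":0,"grip":0.3}]';python3 -m creep '[{"wx":0,"wy":0,"wz":0,"dx":15,"dy":-37,"dz":0,"grip":0.3},{"wx":0,"wy":0,"wz":0,"dx":15,"dy":-37,"dz":0,"grip":0.3},{"wx":0,"wy":0,"wz":0,"dx":15,"dy":-35,"dz":0,"grip":0.3},{"wx":0,"wy":0,"wz":0,"dx":0,"dy":0,"dz":0,"grip":0.3},{"wx":0,"wy":0,"wz":0,"dx":0,"dy":0,"dz":0,"grip":0.3}]';python3 -c "
from h import *
go(.4312,-.2432,.08,np.pi+TH)
c=shot('wrist','w32.png')
for p in((.4312,-.2432),): print(proj(c,[*p,.044]))"
```

```text
time_s: 28.28
tool_pos: [0.4732, -0.1359, 0.1621]
eef_rot: [-3.141, 0.002, 3.134]
contact_force: [-0.4, -0.3, 0.0]
finger_gap: 0.7
time_s: 28.7
tool_pos: [0.4273, -0.2449, 0.1617]
eef_rot: [-3.141, 0.001, 3.129]
contact_force: [0.9, 1.2, 0.2]
finger_gap: 0.697
t 28.70 w [-0.0007  0.0012 -0.0049] d [-3.9  1.7 81.7] F [0.9 1.2 0.2] gap 0.697
[[319.18294677 238.86265688]]
```

View pics/w32.png

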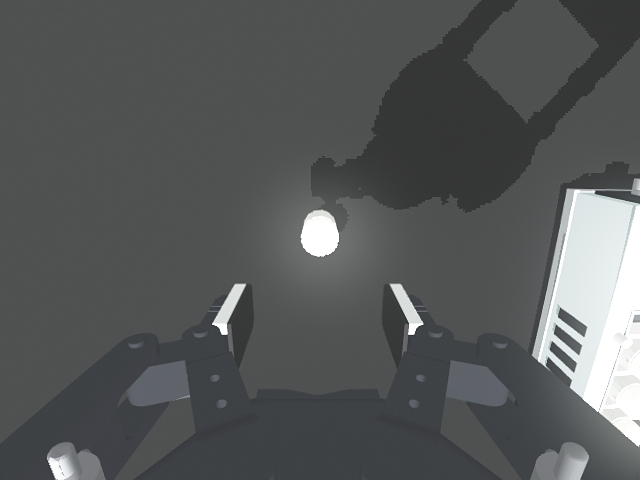

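```bash
python3 -m creep '[{"wx":0,"wy":0,"wz":-0.004,"dx":-3.9,"dy":1.5,"dz":35,"grip":0.3},{"wx":0,"wy":0,"wz":0,"dx":0,"dy":0,"dz":35,"grip":0.3},{"wx":0,"wy":0,"wz":0,"dx":0,"dy":0,"dz":13,"grip":0.3},{"wx":0,"wy":0,"wz":0,"dx":0,"dy":0,"dz":0,"grip":0.3},{"wx":0,"wy":0,"wz":0,"dx":0,"dy":0,"dz":0,"grip":0.3}]';python3 -c "
from h import *
go(.4312,-.2432,.031,np.pi+TH)
c=shot('wrist','w33.png')
for p in((.4312,-.2432),): print(proj(c,[*p,.044]))"
```

```text
time_s: 29.17
tool_pos: [0.4323, -0.2402, 0.0783]
eef_rot: [3.141, -0.001, 3.139]
contact_force: [0.5, 0.4, 0.3]
finger_gap: 0.703
t 29.17 w [ 0.0009 -0.0007  0.0054] d [ 1.1 -3.  47.3] F [0.5 0.4 0.3] gap 0.703
[[311.20310043 274.01499011]]
```

View pics/w33.png

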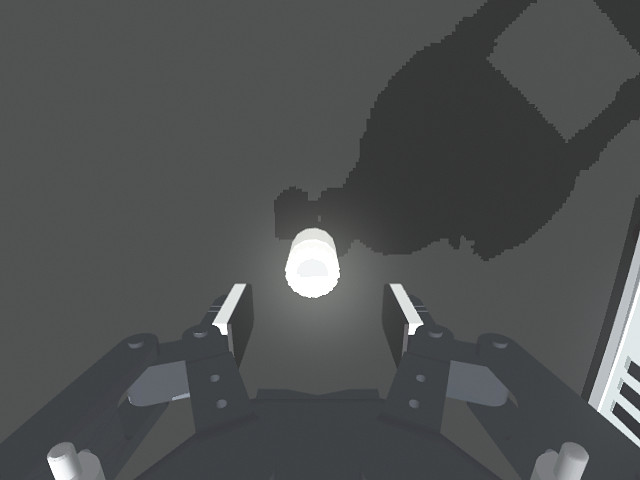

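```bash
python3 -m creep '[{"wx":0,"wy":0,"wz":0.003,"dx":1.5,"dy":-2,"dz":26,"grip":0.3},{"wx":0,"wy":0,"wz":0,"dx":0,"dy":0,"dz":22,"grip":0.3},{"wx":0,"wy":0,"wz":0,"dx":0,"dy":0,"dz":0,"grip":0.3},{"wx":0,"wy":0,"wz":0,"dx":0,"dy":0,"dz":0,"grip":0.3},{"wx":0,"wy":0,"wz":0,"dx":0,"dy":0,"dz":0,"grip":1}]';python3 -m creep '[{"wx":0,"wy":0,"wz":0,"dx":0,"dy":0,"dz":0,"grip":1},{"wx":0,"wy":0,"wz":0,"dx":0,"dy":0,"dz":0,"grip":1},{"wx":0,"wy":0,"wz":0,"dx":0,"dy":0,"dz":0,"grip":1},{"wx":0,"wy":0,"wz":0,"dx":0,"dy":0,"dz":0,"grip":1},{"wx":0,"wy":0,"wz":0,"dx":0,"dy":0,"dz":0,"grip":1}]'; python3 -c "
from h import *
go(.4312,-.2432,.031,np.pi+TH)
c=shot('wrist','w34.png')"
```

```text
time_s: 29.63
tool_pos: [0.4314, -0.2441, 0.032]
eef_rot: [-3.14, 0.002, 3.135]
contact_force: [0.7, -0.7, 1.4]
finger_gap: 0.575
time_s: 30.05
tool_pos: [0.4312, -0.2441, 0.0322]
eef_rot: [-3.14, 0.003, 3.134]
contact_force: [-0.5, 1.3, 7.3]
finger_gap: 0.326
t 30.05 w [-0.0019  0.0028  0.0003] d [0.  0.9 1.2] F [-0.5  1.3  7.3] gap 0.326
```

View pics/w34.png

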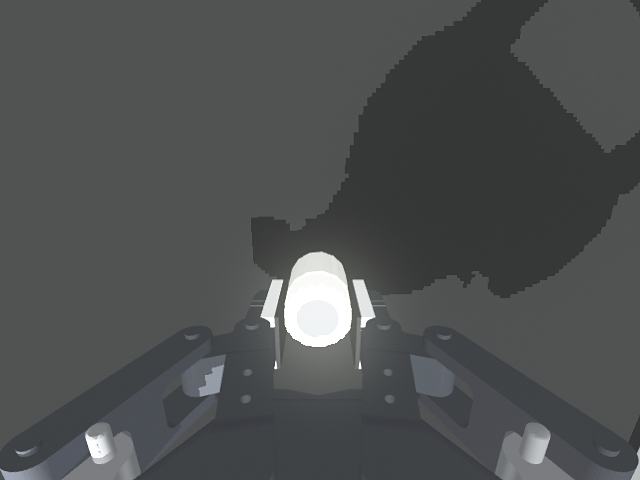

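```bash
python3 -m creep '[{"wx":0,"wy":0,"wz":0,"dx":0,"dy":0,"dz":-30,"grip":1},{"wx":0,"wy":0,"wz":0,"dx":0,"dy":0,"dz":-40,"grip":1},{"wx":0,"wy":0,"wz":0,"dx":0,"dy":0,"dz":-40,"grip":1},{"wx":0,"wy":0,"wz":0,"dx":0,"dy":0,"dz":-25,"grip":1},{"wx":0,"wy":0,"wz":0,"dx":-9,"dy":36,"dz":0,"grip":1}]';  python3 -m creep '[{"wx":0,"wy":0,"wz":0,"dx":-9,"dy":37,"dz":0,"grip":1},{"wx":0,"wy":0,"wz":0,"dx":-9,"dy":37,"dz":0,"grip":1},{"wx":0,"wy":0,"wz":0,"dx":-9,"dy":37,"dz":0,"grip":1},{"wx":0,"wy":0,"wz":0,"dx":-9,"dy":37,"dz":0,"grip":1},{"wx":0,"wy":0,"wz":0,"dx":-9,"dy":37,"dz":0,"grip":1}]'; python3 -m creep '[{"wx":0,"wy":0,"wz":0,"dx":-9,"dy":37,"dz":0,"grip":1},{"wx":0,"wy":0,"wz":0,"dx":-9,"dy":36,"dz":0,"grip":1},{"wx":0,"wy":0,"wz":0,"dx":0,"dy":0,"dz":30,"grip":1},{"wx":0,"wy":0,"wz":0,"dx":0,"dy":0,"dz":25,"grip":1},{"wx":0,"wy":0,"wz":0,"dx":0,"dy":0,"dz":0,"grip":1}]'; python3 -m creep '[{"wx":0,"wy":0,"wz":0,"dx":0,"dy":0,"dz":0,"grip":1},{"wx":0,"wy":0,"wz":0,"dx":0,"dy":0,"dz":0,"grip":1}]';python3 -c "
from h import *
P=S2W(-.06,0);go(P[0]+.0007,P[1]-.0004,.067,np.pi+TH)
c=shot('wrist','w35.png')"
```

```text
time_s: 30.52
tool_pos: [0.4421, -0.2136, 0.1721]
eef_rot: [-3.132, 0.011, 3.13]
contact_force: [2.4, 0.0, -0.7]
finger_gap: 0.326
time_s: 30.93
tool_pos: [0.4861, -0.0212, 0.1664]
eef_rot: [-3.141, 0.002, 3.134]
contact_force: [1.0, -0.3, -0.2]
finger_gap: 0.327
time_s: 31.35
tool_pos: [0.5016, 0.0509, 0.1072]
eef_rot: [3.141, -0.007, 3.136]
contact_force: [-1.6, 0.6, -0.5]
finger_gap: 0.324
time_s: 31.52
tool_pos: [0.5052, 0.0495, 0.1118]
eef_rot: [-3.142, 0.002, 3.134]
contact_force: [-0.0, -0.2, -0.6]
finger_gap: 0.329
t 31.52 w [-0.      0.0021 -0.0003] d [ 0.1  0.6 44.8] F [-0.  -0.2 -0.6] gap 0.329
```

View pics/w35.png

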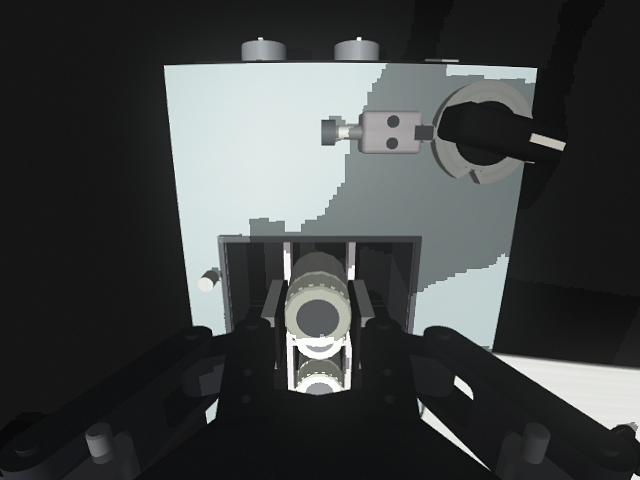

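```bash
python3 -m creep '[{"wx":0,"wy":0,"wz":0,"dx":0,"dy":0.4,"dz":6,"grip":1},{"wx":0,"wy":0,"wz":0,"dx":0,"dy":0,"dz":6,"grip":1},{"wx":0,"wy":0,"wz":0,"dx":0,"dy":0,"dz":0,"grip":1},{"wx":0,"wy":0,"wz":0,"dx":0,"dy":0,"dz":0,"grip":1}]'; python3 -c "
from h import *
P=S2W(-.06,0);go(P[0]+.0007,P[1]-.0004,.067,np.pi+TH)"
```

```text
time_s: 31.9
tool_pos: [0.5041, 0.0501, 0.0981]
eef_rot: [3.141, -0.001, 3.134]
contact_force: [-0.8, -0.2, -0.6]
finger_gap: 0.326
t 31.90 w [ 0.0001 -0.0006 -0.0001] d [-1.   0.  31.1] F [-0.8 -0.2 -0.6] gap 0.326
```

```bash
python3 -m creep '[{"wx":0,"wy":0,"wz":0,"dx":-0.8,"dy":0,"dz":13,"grip":1},{"wx":0,"wy":0,"wz":0,"dx":0,"dy":0,"dz":12,"grip":1},{"wx":0,"wy":0,"wz":0,"dx":0,"dy":0,"dz":5,"grip":1},{"wx":0,"wy":0,"wz":0,"dx":0,"dy":0,"dz":0,"grip":1},{"wx":0,"wy":0,"wz":0,"dx":0,"dy":0,"dz":1,"grip":1}]'; python3 -c "
from h import *
P=S2W(-.06,0);go(P[0]+.0007,P[1]-.0004,.067,np.pi+TH)"; python3 -m creep '[{"wx":0,"wy":0,"wz":0,"dx":0,"dy":0,"dz":0.5,"grip":0.45},{"wx":0,"wy":0,"wz":0,"dx":0,"dy":0,"dz":0,"grip":0.45},{"wx":0,"wy":0,"wz":0,"dx":0,"dy":0,"dz":-15,"grip":0.45},{"wx":0,"wy":0,"wz":0,"dx":0,"dy":0,"dz":-40,"grip":0.45},{"wx":0,"wy":0,"wz":0,"dx":0,"dy":0,"dz":-40,"grip":0.45}]'; python3 -m creep '[{"wx":0,"wy":0,"wz":0,"dx":0,"dy":0,"dz":-40,"grip":0.45},{"wx":0,"wy":0,"wz":0,"dx":40,"dy":0,"dz":0,"grip":0.45},{"wx":0,"wy":0,"wz":0,"dx":0,"dy":0,"dz":0,"grip":0.45},{"wx":0,"wy":0,"wz":0,"dx":0,"dy":0,"dz":0,"grip":0.45}]'; python3 -c "
from h import *
c=shot('wrist','w36.png')
cs=shot('side','side36.png'); cv2.imwrite('pics/z36.png',cv2.resize(cs['color'][180:320,250:450,::-1],None,fx=4,fy=4,interpolation=cv2.INTER_CUBIC))
for x in(-.06,-.02,.02,.06): print(proj(c,[*S2W(x,0),.078]))"
```

```text
time_s: 32.32
tool_pos: [0.5053, 0.0503, 0.0675]
eef_rot: [3.142, 0.0, 3.134]
contact_force: [0.8, -0.2, -0.3]
finger_gap: 0.329
t 32.32 w [0.0001 0.0001 0.0003] d [ 0.2 -0.1  0.5] F [ 0.8 -0.2 -0.3] gap 0.329
time_s: 32.73
tool_pos: [0.5041, 0.0503, 0.1623]
eef_rot: [3.141, -0.003, 3.134]
contact_force: [0.7, -0.2, 0.4]
finger_gap: 0.552
time_s: 33.07
tool_pos: [0.464, 0.0507, 0.2031]
eef_rot: [3.142, 0.002, 3.135]
contact_force: [1.0, -0.6, 0.4]
finger_gap: 0.554
[[317.04924817 277.54597515]]
[[317.01639609 319.24219445]]
[[316.98689454 357.39172438]]
[[316.96043321 392.24368676]]
```

View pics/w36.png

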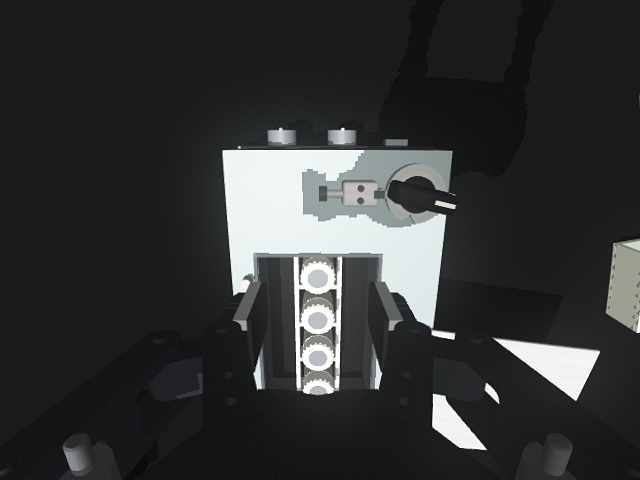

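View pics/z36.png

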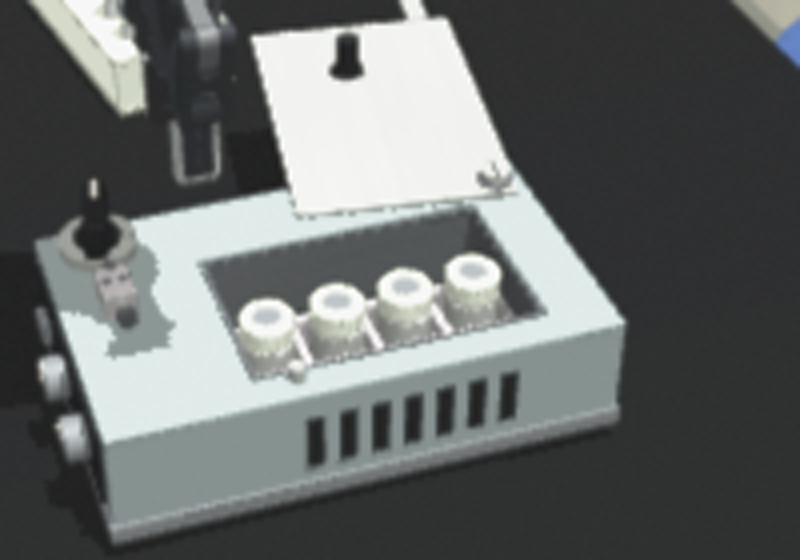

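All four lids sit level and below the deck. Now I'll turn the tool to grip the handle and shut the cover.

```bash
python3 -m creep '[{"wx":0,"wy":0,"wz":0,"dx":-23,"dy":29,"dz":0,"grip":0.4},{"wx":0,"wy":0,"wz":0,"dx":-23,"dy":29,"dz":0,"grip":0.4},{"wx":0,"wy":0,"wz":0,"dx":-23,"dy":29,"dz":0,"grip":0.4},{"wx":0,"wy":0,"wz":0,"dx":-23,"dy":29,"dz":0,"grip":0.4},{"wx":0,"wy":0,"wz":0,"dx":-23,"dy":29,"dz":0,"grip":0.4}]'; python3 -m creep '[{"wx":0,"wy":0,"wz":0,"dx":-23,"dy":29,"dz":0,"grip":0.4},{"wx":0,"wy":0,"wz":0,"dx":-23,"dy":26,"dz":0,"grip":0.4},{"wx":0,"wy":0,"wz":0.12,"dx":0,"dy":0,"dz":0,"grip":0.4},{"wx":0,"wy":0,"wz":0.12,"dx":0,"dy":0,"dz":0,"grip":0.4},{"wx":0,"wy":0,"wz":0.12,"dx":0,"dy":0,"dz":0,"grip":0.4}]';python3 -m creep '[{"wx":0,"wy":0,"wz":0.12,"dx":0,"dy":0,"dz":0,"grip":0.4},{"wx":0,"wy":0,"wz":0.12,"dx":0,"dy":0,"dz":0,"grip":0.4},{"wx":0,"wy":0,"wz":0.12,"dx":0,"dy":0,"dz":0,"grip":0.4},{"wx":0,"wy":0,"wz":0.12,"dx":0,"dy":0,"dz":0,"grip":0.4},{"wx":0,"wy":0,"wz":0.12,"dx":0,"dy":0,"dz":0,"grip":0.4}]';python3 -m creep '[{"wx":0,"wy":0,"wz":0.12,"dx":0,"dy":0,"dz":0,"grip":0.4},{"wx":0,"wy":0,"wz":0.12,"dx":0,"dy":0,"dz":0,"grip":0.4},{"wx":0,"wy":0,"wz":0.12,"dx":0,"dy":0,"dz":0,"grip":0.4},{"wx":0,"wy":0,"wz":0.12,"dx":0,"dy":0,"dz":0,"grip":0.4},{"wx":0,"wy":0,"wz":0.12,"dx":0,"dy":0,"dz":0,"grip":0.4}]'; python3 -c "
from h import *
go(.624,.251,.14,1.41)
c=shot('wrist','w37.png');print(proj(c,[.624,.251,.114]))"
```

```text
time_s: 33.58
tool_pos: [0.583, 0.1964, 0.2013]
eef_rot: [3.141, 0.0, 3.134]
contact_force: [-0.3, 0.6, 0.1]
finger_gap: 0.597
time_s: 34.0
tool_pos: [0.6285, 0.2503, 0.2001]
eef_rot: [-3.141, -0.001, 2.769]
contact_force: [-0.3, -0.3, -0.7]
finger_gap: 0.597
time_s: 34.42
tool_pos: [0.6284, 0.2496, 0.201]
eef_rot: [-3.141, -0.0, 2.168]
contact_force: [0.2, -0.7, 0.1]
finger_gap: 0.595
time_s: 34.83
tool_pos: [0.6284, 0.2496, 0.201]
eef_rot: [-3.141, -0.0, 1.568]
contact_force: [0.1, -0.4, -0.4]
finger_gap: 0.602
t 34.83 w [-1.000e-04 -0.000e+00  1.584e-01] d [ 0.7 -4.6 61. ] F [ 0.1 -0.4 -0.4] gap 0.602
[[311.261325   244.64758517]]
```

View pics/w37.png

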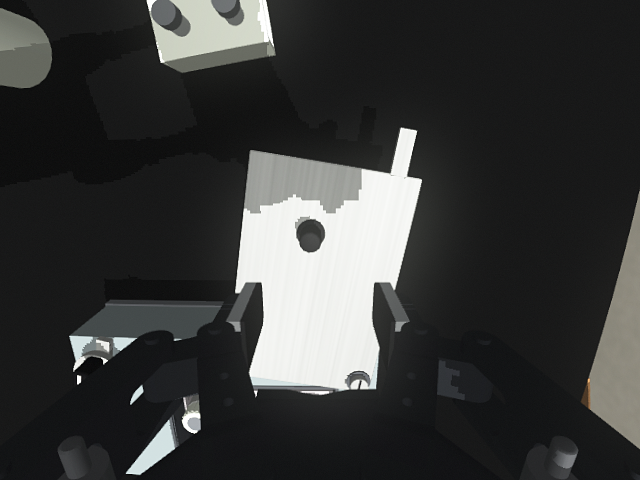

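```bash
python3 -m creep '[{"wx":0,"wy":0,"wz":0.08,"dx":0,"dy":0,"dz":0,"grip":0.4},{"wx":0,"wy":0,"wz":0.08,"dx":0,"dy":0,"dz":0,"grip":0.4},{"wx":0,"wy":0,"wz":0,"dx":0.7,"dy":-4.6,"dz":30,"grip":0.4},{"wx":0,"wy":0,"wz":0,"dx":0,"dy":0,"dz":25,"grip":0.4},{"wx":0,"wy":0,"wz":0,"dx":0,"dy":0,"dz":0,"grip":0.4}]'; python3 -m creep '[{"wx":0,"wy":0,"wz":0,"dx":0,"dy":0,"dz":0,"grip":0.4}]';python3 -c "
from h import *
go(.624,.251,.1045,1.41)
c=shot('wrist','w38.png');print(proj(c,[.624,.251,.114]))"
```

```text
time_s: 35.3
tool_pos: [0.6208, 0.2502, 0.1407]
eef_rot: [-3.133, 0.004, 1.417]
contact_force: [-0.2, 0.3, -0.9]
finger_gap: 0.6
time_s: 35.38
tool_pos: [0.6229, 0.2507, 0.1453]
eef_rot: [-3.139, 0.001, 1.416]
contact_force: [0.4, 0.5, 0.6]
finger_gap: 0.601
t 35.38 w [-0.003   0.0013  0.0061] d [ 0.5  1.  40.8] F [0.4 0.5 0.6] gap 0.601
[[319.81411781 277.34880038]]
```

View pics/w38.png

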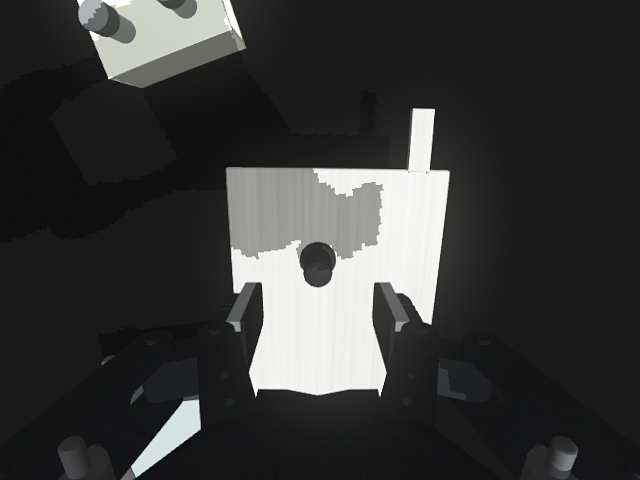

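```bash
python3 -m creep '[{"wx":0,"wy":0,"wz":0,"dx":0,"dy":0,"dz":24,"grip":0.4},{"wx":0,"wy":0,"wz":0,"dx":0,"dy":0,"dz":16,"grip":0.4},{"wx":0,"wy":0,"wz":0,"dx":0,"dy":0,"dz":0,"grip":0.4},{"wx":0,"wy":0,"wz":0,"dx":0,"dy":0,"dz":0,"grip":0.4},{"wx":0,"wy":0,"wz":0,"dx":0,"dy":0,"dz":0,"grip":1}]';python3 -m creep '[{"wx":0,"wy":0,"wz":0,"dx":0,"dy":0,"dz":0,"grip":1},{"wx":0,"wy":0,"wz":0,"dx":0,"dy":0,"dz":0,"grip":1},{"wx":0,"wy":0,"wz":0,"dx":0,"dy":0,"dz":0,"grip":1},{"wx":0,"wy":0,"wz":0,"dx":0,"dy":0,"dz":0,"grip":1},{"wx":0,"wy":0,"wz":0,"dx":0,"dy":0,"dz":0,"grip":1}]';python3 -c "
from h import *
go(.624,.251,.1045,1.41)
s=observe();r=s['tool_pos'][:2]-S2W(.1,.064);print(np.hypot(*r),np.arctan2(r[1],r[0]))
c=shot('wrist','w39.png')"
```

```text
time_s: 35.85
tool_pos: [0.6245, 0.2512, 0.1091]
eef_rot: [3.138, -0.002, 1.415]
contact_force: [-0.5, 0.3, 0.2]
finger_gap: 0.476
time_s: 36.27
tool_pos: [0.624, 0.2511, 0.1087]
eef_rot: [3.139, -0.001, 1.415]
contact_force: [-0.6, -0.3, 5.8]
finger_gap: 0.152
t 36.27 w [ 0.0029 -0.0015  0.0045] d [-0.1 -0.   4.2] F [-0.6 -0.3  5.8] gap 0.152
0.1437102054767351 1.8590397469051103
```

View pics/w39.png

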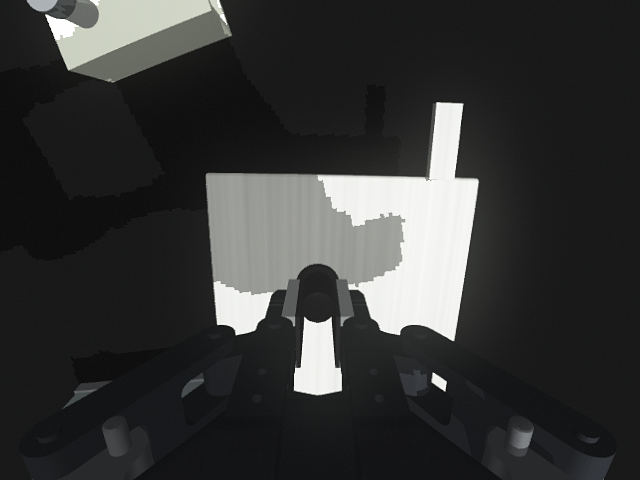

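```bash
python3 -m creep '[{"wx":0,"wy":0,"wz":-0.11,"dx":-7.6,"dy":-13.9,"dz":0,"grip":1},{"wx":0,"wy":0,"wz":-0.11,"dx":-7.6,"dy":-13.9,"dz":0,"grip":1},{"wx":0,"wy":0,"wz":-0.11,"dx":-7.6,"dy":-13.9,"dz":0,"grip":1},{"wx":0,"wy":0,"wz":-0.11,"dx":-7.6,"dy":-13.9,"dz":0,"grip":1},{"wx":0,"wy":0,"wz":0,"dx":0,"dy":0,"dz":0,"grip":1}]';python3 -c "
from h import *
s=observe();r=s['tool_pos'][:2]-S2W(.1,.064);print(np.hypot(*r),np.arctan2(r[1],r[0]),s['contact_force'])"
```

```text
time_s: 36.73
tool_pos: [0.5675, 0.2192, 0.1088]
eef_rot: [3.14, 0.001, 1.86]
contact_force: [-0.7, 0.6, 3.5]
finger_gap: 0.153
0.14381304493397193 2.3145452691974873 [-0.67114335  0.64206513  3.50899491]
```

```bash
python3 -m creep '[{"wx":0,"wy":0,"wz":-0.11,"dx":-7.6,"dy":-13.9,"dz":0,"grip":1},{"wx":0,"wy":0,"wz":-0.11,"dx":-7.6,"dy":-13.9,"dz":0,"grip":1},{"wx":0,"wy":0,"wz":-0.11,"dx":-7.6,"dy":-13.9,"dz":0,"grip":1},{"wx":0,"wy":0,"wz":-0.11,"dx":-7.6,"dy":-13.9,"dz":0,"grip":1},{"wx":0,"wy":0,"wz":-0.11,"dx":-7.6,"dy":-13.9,"dz":0,"grip":1}]';python3 -m creep '[{"wx":0,"wy":0,"wz":-0.11,"dx":-7.6,"dy":-13.9,"dz":0,"grip":1},{"wx":0,"wy":0,"wz":-0.11,"dx":-7.6,"dy":-13.9,"dz":0,"grip":1},{"wx":0,"wy":0,"wz":-0.11,"dx":-7.6,"dy":-13.9,"dz":0,"grip":1},{"wx":0,"wy":0,"wz":-0.11,"dx":-7.6,"dy":-13.9,"dz":0,"grip":1},{"wx":0,"wy":0,"wz":0,"dx":0,"dy":0,"dz":0,"grip":1}]';python3 -c "
from h import *
s=observe();r=s['tool_pos'][:2]-S2W(.1,.064);print(np.hypot(*r),np.arctan2(r[1],r[0]),s['contact_force'])"
```

```text
time_s: 37.15
tool_pos: [0.5269, 0.1543, 0.1087]
eef_rot: [3.138, 0.002, 2.41]
contact_force: [2.5, 1.1, 5.3]
finger_gap: 0.153
time_s: 37.57
tool_pos: [0.523, 0.0893, 0.1086]
eef_rot: [3.141, 0.004, 2.849]
contact_force: [-1.1, -0.2, 9.7]
finger_gap: 0.153
0.14390317229973607 -2.973555530914838 [-1.0741785  -0.18740615  9.68913971]
```

```bash
python3 -m creep '[{"wx":0,"wy":0,"wz":-0.11,"dx":-7.6,"dy":-13.9,"dz":0,"grip":1},{"wx":0,"wy":0,"wz":-0.11,"dx":-7.6,"dy":-13.9,"dz":0,"grip":1},{"wx":0,"wy":0,"wz":-0.05,"dx":-3.4,"dy":-6.2,"dz":0,"grip":1},{"wx":0,"wy":0,"wz":0,"dx":0,"dy":0,"dz":0,"grip":1},{"wx":0,"wy":0,"wz":0,"dx":0,"dy":0,"dz":0,"grip":1}]';python3 -c "
from h import *
s=observe();r=s['tool_pos'][:2]-S2W(.1,.064);print(np.hypot(*r),np.arctan2(r[1],r[0]),s['contact_force'])
c=shot('wrist','w40.png')"
```

```text
time_s: 37.98
tool_pos: [0.5339, 0.0536, 0.1086]
eef_rot: [-3.141, 0.004, 3.114]
contact_force: [-1.2, -2.0, 8.8]
finger_gap: 0.154
0.14391291706097387 -2.713603092979863 [-1.24557967 -2.01181891  8.7736719 ]
```

View pics/w40.png

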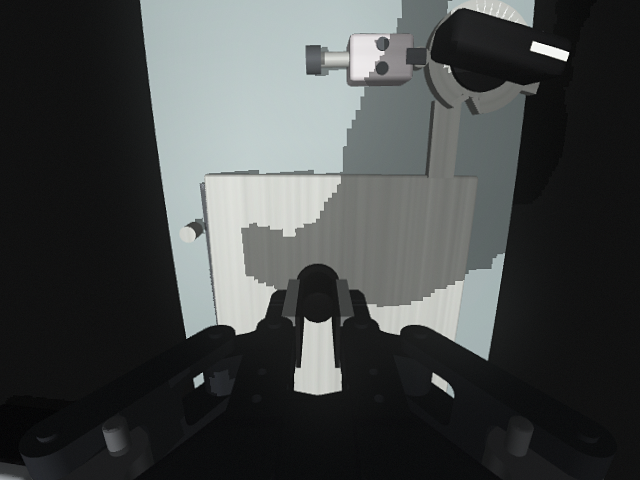

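```bash
python3 -m creep '[{"wx":0,"wy":0,"wz":-0.012,"dx":-0.8,"dy":-1.5,"dz":0,"grip":1},{"wx":0,"wy":0,"wz":-0.012,"dx":-0.8,"dy":-1.5,"dz":0,"grip":1},{"wx":0,"wy":0,"wz":0,"dx":0,"dy":0,"dz":0,"grip":1},{"wx":0,"wy":0,"wz":0,"dx":0,"dy":0,"dz":0,"grip":1}]';python3 -c "
from h import *
s=observe();r=s['tool_pos'][:2]-S2W(.1,.064);print(np.hypot(*r),np.arctan2(r[1],r[0]),s['contact_force'],s['ft_torque'])
c=shot('wrist','w41.png')"
```

```text
time_s: 38.37
tool_pos: [0.5351, 0.0511, 0.1086]
eef_rot: [-3.141, 0.003, 3.139]
contact_force: [-2.8, -1.0, 9.7]
finger_gap: 0.156
0.14389832075752065 -2.694186503748946 [-2.81527417 -0.95979526  9.73363805] [-0.07747974  0.29710905  0.07443204]
```

View pics/w41.png

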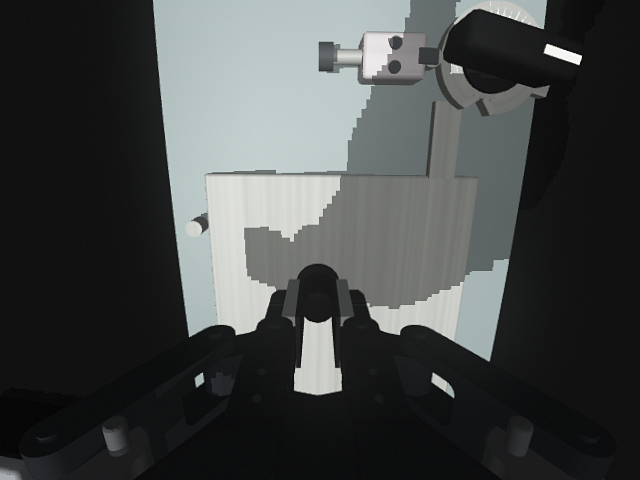

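```bash
python3 -m creep '[{"wx":0,"wy":0,"wz":0,"dx":-0.6,"dy":-1.2,"dz":0,"grip":1},{"wx":0,"wy":0,"wz":0,"dx":0,"dy":0,"dz":0,"grip":1},{"wx":0,"wy":0,"wz":0,"dx":0,"dy":0,"dz":0,"grip":1}]';python3 -m creep '[{"wx":0,"wy":0,"wz":0,"dx":-0.6,"dy":-1.2,"dz":0,"grip":1},{"wx":0,"wy":0,"wz":0,"dx":0,"dy":0,"dz":0,"grip":1},{"wx":0,"wy":0,"wz":0,"dx":0,"dy":0,"dz":0,"grip":1}]';python3 -c "
from h import *
s=observe();r=s['tool_pos'][:2]-S2W(.1,.064);print(np.hypot(*r),np.arctan2(r[1],r[0]),s['contact_force'],s['ft_torque'])"
```

```text
time_s: 38.67
tool_pos: [0.5355, 0.0502, 0.1086]
eef_rot: [3.142, 0.003, 3.139]
contact_force: [-3.1, 0.7, 9.7]
finger_gap: 0.159
time_s: 38.92
tool_pos: [0.5356, 0.0501, 0.1086]
eef_rot: [3.14, 0.002, 3.139]
contact_force: [-3.5, 5.6, 11.6]
finger_gap: 0.153
0.14394137015969405 -2.6868728955973724 [-3.54616706  5.61667784 11.64210455] [0.94218658 0.6953911  0.08691554]
```

The cover is against its stop: the second push raised the force but didn't move it. I'll release it and go to the knob.

```bash
python3 -m creep '[{"wx":0,"wy":0,"wz":0,"dx":0,"dy":0,"dz":0,"grip":0.4},{"wx":0,"wy":0,"wz":0,"dx":0,"dy":0,"dz":0,"grip":0.4},{"wx":0,"wy":0,"wz":0,"dx":0,"dy":0,"dz":0,"grip":0.4},{"wx":0,"wy":0,"wz":0,"dx":0,"dy":0,"dz":-25,"grip":0.4},{"wx":0,"wy":0,"wz":0,"dx":0,"dy":0,"dz":-35,"grip":0.4}]';python3 -m creep '[{"wx":0,"wy":0,"wz":0,"dx":36,"dy":24,"dz":0,"grip":0.4},{"wx":0,"wy":0,"wz":0,"dx":35,"dy":24,"dz":0,"grip":0.4},{"wx":0,"wy":0,"wz":0,"dx":35,"dy":24,"dz":0,"grip":0.4},{"wx":0,"wy":0,"wz":0,"dx":0,"dy":0,"dz":0,"grip":0.4},{"wx":0,"wy":0,"wz":0,"dx":0,"dy":0,"dz":0,"grip":0.4}]'; python3 -c "
from h import *
go(.4305,.123,.111,-1.80)
c=shot('wrist','w42.png')
for p in((-.134,.072,.122),(-.085,-.054,.088),(-.085,.076,.088)): print(proj(c,[*S2W(*p[:2]),p[2]]))"
```

```text
time_s: 39.33
tool_pos: [0.5334, 0.0488, 0.1644]
eef_rot: [3.141, -0.008, 3.138]
contact_force: [0.8, -0.0, 0.4]
finger_gap: 0.599
time_s: 39.75
tool_pos: [0.4309, 0.1204, 0.1671]
eef_rot: [-3.142, 0.0, 3.141]
contact_force: [0.9, -0.3, 0.4]
finger_gap: 0.598
t 39.75 w [-2.0000e-04  1.0000e-04 -1.3423e+00] d [-2.5  1.  56.1] F [ 0.9 -0.3  0.4] gap 0.598
[[321.43384186 268.46431082]]
[[148.6660459  311.64195924]]
[[325.69339678 314.1257664 ]]
```

View pics/w42.png

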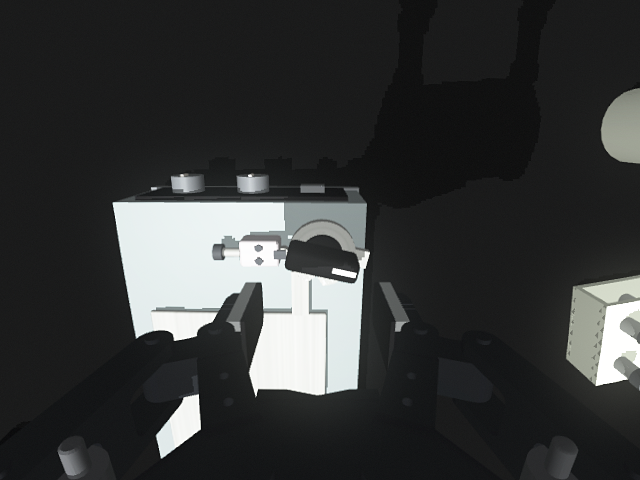

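```bash
python3 -m creep '[{"wx":0,"wy":0,"wz":-0.12,"dx":0,"dy":0,"dz":0,"grip":0.4},{"wx":0,"wy":0,"wz":-0.12,"dx":0,"dy":0,"dz":0,"grip":0.4},{"wx":0,"wy":0,"wz":-0.12,"dx":0,"dy":0,"dz":0,"grip":0.4},{"wx":0,"wy":0,"wz":-0.12,"dx":0,"dy":0,"dz":0,"grip":0.4},{"wx":0,"wy":0,"wz":-0.12,"dx":0,"dy":0,"dz":0,"grip":0.4}]';python3 -m creep '[{"wx":0,"wy":0,"wz":-0.12,"dx":0,"dy":0,"dz":0,"grip":0.4},{"wx":0,"wy":0,"wz":-0.12,"dx":0,"dy":0,"dz":0,"grip":0.4},{"wx":0,"wy":0,"wz":-0.12,"dx":0,"dy":0,"dz":0,"grip":0.4},{"wx":0,"wy":0,"wz":-0.12,"dx":0,"dy":0,"dz":0,"grip":0.4},{"wx":0,"wy":0,"wz":-0.12,"dx":0,"dy":0,"dz":0,"grip":0.4}]';python3 -m creep '[{"wx":0,"wy":0,"wz":-0.12,"dx":0,"dy":0,"dz":0,"grip":0.4},{"wx":0,"wy":0,"wz":-0.022,"dx":0,"dy":0,"dz":0,"grip":0.4},{"wx":0,"wy":0,"wz":0,"dx":0,"dy":0,"dz":15,"grip":0.4},{"wx":0,"wy":0,"wz":0,"dx":0,"dy":0,"dz":0,"grip":0.4},{"wx":0,"wy":0,"wz":0,"dx":0,"dy":0,"dz":0,"grip":0.4}]'; python3 -c "
from h import *
go(.4307,.123,.111,-1.80)
c=shot('wrist','w43.png')"
```

```text
time_s: 40.22
tool_pos: [0.4338, 0.1187, 0.1667]
eef_rot: [-3.141, 0.001, -2.54]
contact_force: [0.4, -0.0, 0.7]
finger_gap: 0.6
time_s: 40.63
tool_pos: [0.4338, 0.1187, 0.1667]
eef_rot: [-3.141, 0.0, -1.94]
contact_force: [0.4, 0.5, -1.0]
finger_gap: 0.6
time_s: 41.05
tool_pos: [0.4324, 0.1191, 0.1514]
eef_rot: [3.14, -0.0, -1.806]
contact_force: [-0.3, -0.3, 0.5]
finger_gap: 0.602
t 41.05 w [ 0.0014 -0.0005 -0.0056] d [-3.4  2.6 40.4] F [-0.3 -0.3  0.5] gap 0.602
```

View pics/w43.png

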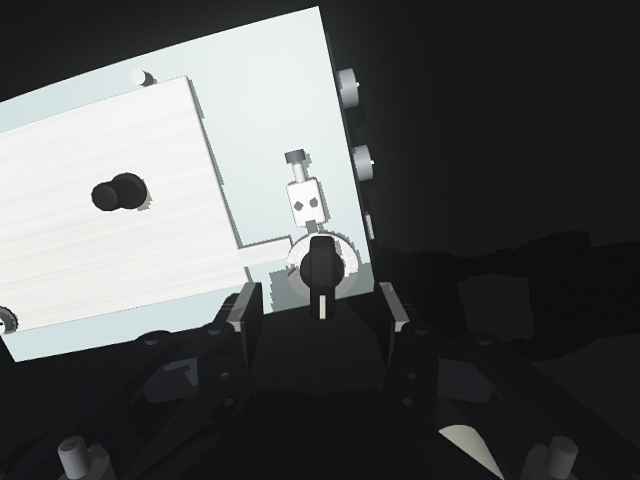

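```bash
python3 -m creep '[{"wx":0,"wy":0,"wz":0,"dx":-3.4,"dy":2.2,"dz":15,"grip":0.4},{"wx":0,"wy":0,"wz":0,"dx":0,"dy":0,"dz":0,"grip":0.4},{"wx":0,"wy":0,"wz":0,"dx":0,"dy":0,"dz":0,"grip":0.4}]'; python3 -c "
from h import *
go(.4307,.123,.111,-1.80)"
```

```text
time_s: 41.35
tool_pos: [0.4308, 0.1233, 0.1369]
eef_rot: [3.141, -0.0, -1.803]
contact_force: [0.2, 0.3, -0.1]
finger_gap: 0.6
t 41.35 w [ 0.0008 -0.0003 -0.0032] d [ 0.3  0.  25.9] F [ 0.2  0.3 -0.1] gap 0.6
```

```bash
python3 -m creep '[{"wx":0,"wy":0,"wz":0,"dx":0,"dy":0,"dz":15,"grip":0.4},{"wx":0,"wy":0,"wz":0,"dx":0,"dy":0,"dz":10.5,"grip":0.4},{"wx":0,"wy":0,"wz":0,"dx":0,"dy":0,"dz":0,"grip":0.4},{"wx":0,"wy":0,"wz":0,"dx":0,"dy":0,"dz":0,"grip":0.4},{"wx":0,"wy":0,"wz":0,"dx":0,"dy":0,"dz":0,"grip":1}]';python3 -m creep '[{"wx":0,"wy":0,"wz":0,"dx":0,"dy":0,"dz":0,"grip":1},{"wx":0,"wy":0,"wz":0,"dx":0,"dy":0,"dz":0,"grip":1},{"wx":0,"wy":0,"wz":0,"dx":0,"dy":0,"dz":0,"grip":1},{"wx":0,"wy":0,"wz":0,"dx":0,"dy":0,"dz":0,"grip":1},{"wx":0,"wy":0,"wz":0,"dx":0,"dy":0,"dz":0,"grip":1}]'; python3 -c "
from h import *
go(.4307,.123,.111,-1.80)
c=shot('wrist','w44.png')"
```

```text
time_s: 41.77
tool_pos: [0.4315, 0.1234, 0.1122]
eef_rot: [-3.14, 0.001, -1.803]
contact_force: [0.9, 0.7, 0.2]
finger_gap: 0.473
time_s: 42.18
tool_pos: [0.4309, 0.1235, 0.1122]
eef_rot: [-3.141, 0.0, -1.803]
contact_force: [-2.2, 1.3, 6.8]
finger_gap: 0.147
t 42.18 w [-0.0007  0.0005 -0.0028] d [0.5 0.1 1.2] F [-2.2  1.3  6.8] gap 0.147
```

View pics/w44.png

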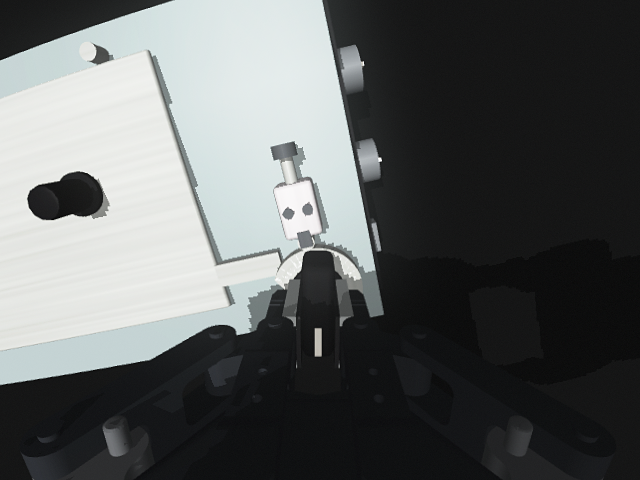

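```bash
python3 -m creep '[{"wx":0,"wy":0,"wz":0.11,"dx":0,"dy":0,"dz":0,"grip":1},{"wx":0,"wy":0,"wz":0.11,"dx":0,"dy":0,"dz":0,"grip":1},{"wx":0,"wy":0,"wz":0.11,"dx":0,"dy":0,"dz":0,"grip":1},{"wx":0,"wy":0,"wz":0.11,"dx":0,"dy":0,"dz":0,"grip":1},{"wx":0,"wy":0,"wz":0.11,"dx":0,"dy":0,"dz":0,"grip":1}]';python3 -m creep '[{"wx":0,"wy":0,"wz":0.11,"dx":0,"dy":0,"dz":0,"grip":1},{"wx":0,"wy":0,"wz":0.11,"dx":0,"dy":0,"dz":0,"grip":1},{"wx":0,"wy":0,"wz":0.11,"dx":0,"dy":0,"dz":0,"grip":1},{"wx":0,"wy":0,"wz":0.11,"dx":0,"dy":0,"dz":0,"grip":1},{"wx":0,"wy":0,"wz":0.11,"dx":0,"dy":0,"dz":0,"grip":1}]';python3 -c "
from h import *
go(.4307,.123,.111,np.pi+TH); print(observe()['ft_torque'])
c=shot('wrist','w45.png')"
```

```text
time_s: 42.65
tool_pos: [0.4311, 0.1234, 0.1122]
eef_rot: [-3.141, 0.001, -2.358]
contact_force: [-1.0, -0.9, 5.7]
finger_gap: 0.147
time_s: 43.07
tool_pos: [0.4312, 0.1232, 0.1122]
eef_rot: [-3.141, 0.001, -2.908]
contact_force: [-1.5, -1.3, 6.2]
finger_gap: 0.147
t 43.07 w [-0.0005  0.0012  0.2414] d [ 0.5 -0.2  1.2] F [-1.5 -1.3  6.2] gap 0.147
[-0.37549289  0.26133966  0.00652856]
```

View pics/w45.png

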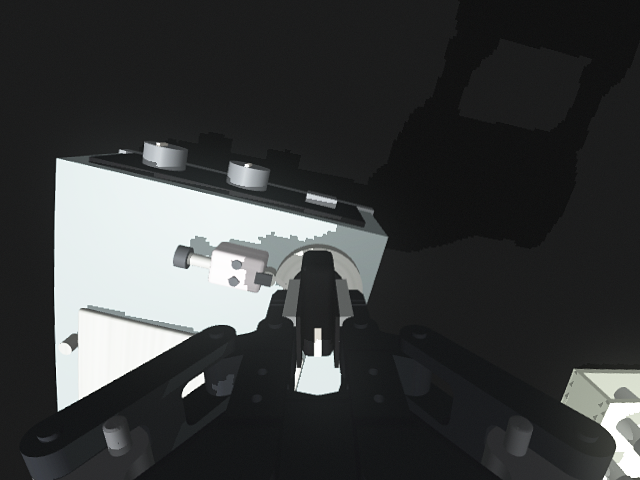

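```bash
python3 -m creep '[{"wx":0,"wy":0,"wz":0.11,"dx":0,"dy":0,"dz":0,"grip":1},{"wx":0,"wy":0,"wz":0.08,"dx":0,"dy":0,"dz":0,"grip":1},{"wx":0,"wy":0,"wz":0.051,"dx":0,"dy":0,"dz":0,"grip":1},{"wx":0,"wy":0,"wz":0,"dx":0,"dy":0,"dz":0,"grip":1},{"wx":0,"wy":0,"wz":0,"dx":0,"dy":0,"dz":0,"grip":1}]';python3 -c "
from h import *
go(.4307,.123,.111,np.pi+TH); print(observe()['ft_torque'])
c=shot('wrist','w46.png')"
```

```text
time_s: 43.53
tool_pos: [0.4312, 0.1231, 0.1122]
eef_rot: [-3.141, 0.001, 3.139]
contact_force: [-1.6, -0.9, 6.3]
finger_gap: 0.146
t 43.53 w [-0.0004  0.0011  0.0052] d [ 0.5 -0.1  1.2] F [-1.6 -0.9  6.3] gap 0.146
[-0.43474566  0.27513533 -0.06636074]
```

View pics/w46.png

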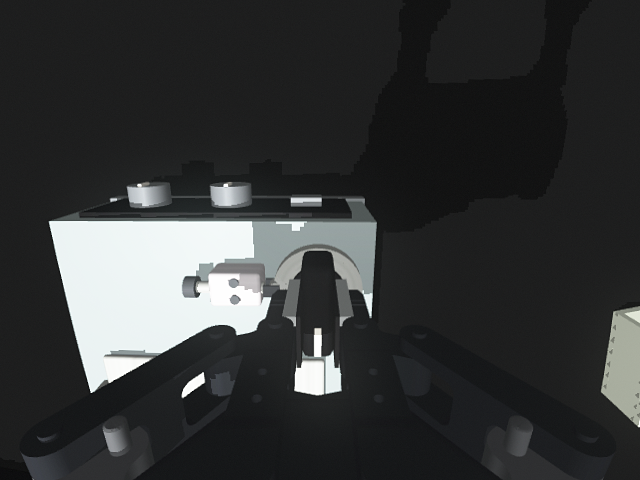

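The knob is back in its locked pose, and the tail looks as far in as it did at first. I'll release it, retreat and check.

```bash
python3 -m creep '[{"wx":0,"wy":0,"wz":0.004,"dx":0,"dy":0,"dz":0,"grip":1},{"wx":0,"wy":0,"wz":0,"dx":0,"dy":0,"dz":0,"grip":0.4},{"wx":0,"wy":0,"wz":0,"dx":0,"dy":0,"dz":0,"grip":0.4},{"wx":0,"wy":0,"wz":0,"dx":0,"dy":0,"dz":0,"grip":0.4},{"wx":0,"wy":0,"wz":0,"dx":0,"dy":0,"dz":0,"grip":0.4}]'; python3 -m creep '[{"wx":0,"wy":0,"wz":0,"dx":0,"dy":0,"dz":-20,"grip":0.4},{"wx":0,"wy":0,"wz":0,"dx":0,"dy":0,"dz":-40,"grip":0.4},{"wx":0,"wy":0,"wz":0,"dx":0,"dy":0,"dz":-40,"grip":0.4},{"wx":0,"wy":0,"wz":0,"dx":10,"dy":0,"dz":-40,"grip":0},{"wx":0,"wy":0,"wz":0,"dx":0,"dy":0,"dz":-40,"grip":0}]';python3 -m creep '[{"wx":0,"wy":0,"wz":0,"dx":0,"dy":0,"dz":0,"grip":0},{"wx":0,"wy":0,"wz":0,"dx":0,"dy":0,"dz":0,"grip":0}]'; python3 -c "
from h import *
go(.4197,.1212,.299,np.pi+TH)
c=shot('wrist','w47.png'); im=c['color'][:,:,::-1]
cv2.imwrite('pics/z47.png',cv2.resize(im[170:340,180:360],None,fx=4.3,fy=3.5,interpolation=cv2.INTER_CUBIC))
cs=shot('side','side47.png'); cv2.imwrite('pics/z48.png',cv2.resize(cs['color'][210:315,250:415,::-1],None,fx=4.8,fy=4.8,interpolation=cv2.INTER_CUBIC))
"
```

```text
time_s: 44.0
tool_pos: [0.4309, 0.1234, 0.1113]
eef_rot: [3.141, 0.0, 3.135]
contact_force: [0.1, -0.5, -0.4]
finger_gap: 0.597
time_s: 44.42
tool_pos: [0.4193, 0.1235, 0.2931]
eef_rot: [3.141, -0.001, 3.136]
contact_force: [1.5, 0.9, -0.5]
finger_gap: 0.861
time_s: 44.58
tool_pos: [0.4218, 0.1236, 0.2933]
eef_rot: [3.141, 0.005, 3.136]
contact_force: [0.4, 0.4, -1.8]
finger_gap: 1.0
t 44.58 w [0.0007 0.0054 0.0015] d [ 2.1 -2.4 -5.7] F [ 0.4  0.4 -1.8] gap 1.0
```

View pics/z47.png

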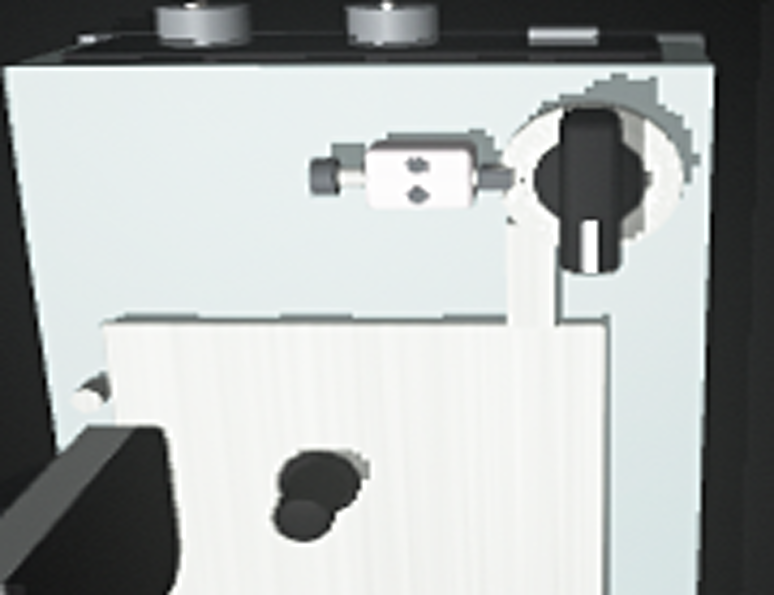

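View pics/z48.png

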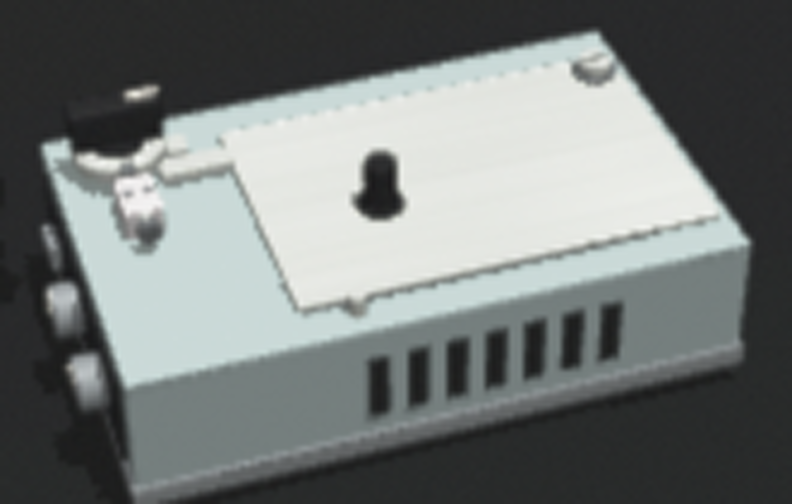

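View pics/side47.png

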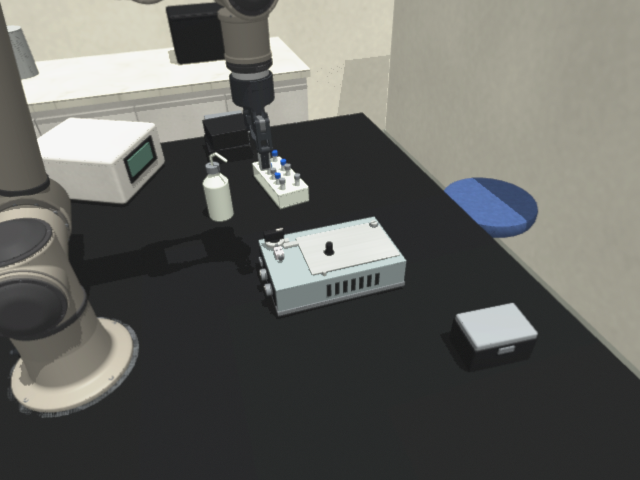

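```bash
python3 - <<'E'
from h import *
a=cv2.imread('pics/side0.png').astype(int);b=cv2.imread('pics/side47.png').astype(int)
d=np.abs(a-b).max(2); print('shaker diff>40 px:',(d[215:310,255:410]>40).sum(), 'bottle/rack:',(d[150:220,200:250]>40).sum(),(d[165:205,250:310]>40).sum(),'tipbox',(d[300:370,450:540]>40).sum())
print(observe()['contact_force'])
from bench import job_done
print(job_done())
E
```

```text
shaker diff>40 px: 0 bottle/rack: 0 59 tipbox 0
[-0.16426203 -0.24112453  0.28646543]
the job is handed in; nothing more can be done
None
```

The jar shaker is loaded, shut and locked, and I handed the job in at about 45 s of the 210 s limit.

I turned the cam knob back, swung the cover aside to about 1.73 rad, and stood all four jars in pockets 0 to 3. Then I swung the cover back to its stop and turned the knob until its pin sat in the notch. None of the jars was seen to be knocked aside before I picked it up.

**Checks before handing in:**
- **Jars:** before closing the cover, the wrist and side pictures showed all four lids level and below the deck, one jar in each pocket. They are hidden under the cover now, so I couldn't look again afterwards.
- **Cover:** my last push against the stop raised the force to about 6 N without moving it.
- **Cam and pin:** in the side view, the shaker area showed no pixel difference from the first picture. In the wrist view, the pin tail stands as far in as it did at the start.
- **Bystanders:** the wash bottle and tip box areas were unchanged. The tube rack area differed by 59 pixels, probably because the gripper now overlaps it in that view; the robot never came near the rack.

No check failed.

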